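# Make up the doming and the soldering kit for a goldsmith's course

## Robot

A 6-joint arm with a two-finger parallel gripper is mounted at the origin on the work surface. World frame = base frame: x ahead of the robot, y to its left, z up, the work surface at z = 0. Lengths are in mm, angles in rad, forces in N, time in s.
With the tool pointing down it reaches from about 275 to 850 mm from the base axis. Payload 5.2 kg.
Tool frame: the origin (TCP) lies midway between the tips of the shut fingers; the grasp point (between the pads) lies arm.pinch_z behind it (arm.pinch_z is the distance from the TCP to the grasp point, in mm); z points along the fingers, y is the line along which they close (so a half turn about z gives the same grasp; the last joint's range is limited). The gripper opens to 85 mm and grips with 20 to 120 N. Pads are 22 mm wide; open, the fingers measure 114 mm over their backs; the gripper's body (76 mm by 85 mm) begins 54 mm behind the grasp point. The pads swing forward as they close: fully open they stand 13 mm farther back than shut.
Start: joints at [1.024, 0.259, 1.535, -0, 1.348, -0.203], TCP at [185.365, 517.827, 231.31] pointing down, gripper open.
Joint ranges: [-3.14, 3.14], [-0.91, 2.08], [0.19, 2.58], [-1.22, 4.36], [0.22, 2.71], [-3.12, 3.12]. Speed limits (rad/s): [2.57, 2.57, 3.14, 3.14, 3.14, 3.14].

## Interface

Orientations are given as a unit quaternion [w, x, y, z].
In Python, from workcell import arm, cams gives the robot as it stands.
- The arm moves only by the tool step_arm, never from a script. Its argument "moves" is a list of rows, each an object of numbers: "dx", "dy", "dz": the shift along the tool's x, y, z in units of 25 mm (1.0 is 25 mm); "ax", "ay", "az": the turn, a rotation vector about the tool's x, y, z in units of 5 degrees (1.0 is 5 degrees). A call has 1 to 5 rows; each row is the pose to reach, as a shift and turn from the pose commanded when the call began, along the tool's axes at that moment; what a row does not reach only later rows make up. A row lasts 1/10 s, in which the tool goes at most 50 mm and 8.59 degrees, less where a joint would pass 70% of its speed; a pose out of reach is approached as far as the arm can. A call with a gripper value outside its range is refused whole. "jaw" is the opening, from -1 (shut) to 1 (fully open), set as the call begins (left out, the last holds). The fingers move at their own pace and stop on an object; "force" is the grip in N (left out, the last holds). Time passes only in rows, so rows that repeat a pose let the fingers close. It gives the time, the measured TCP pose, the force, the opening and the grip force at its end, in the units of the state.
- arm.get_obs(): the state, without advancing time (a new reading comes with each control period).
- cams.snapshot(name): name is "scene" or "side" or "wrist"; returns the picture (420x560x3 uint8, blue, green, red); there is no depth.
- cams.camera_params(name): a dict with "fx", "fy", "cx", "cy" (pixels), "pose" (4x4, takes a point from camera to world coordinates). Camera axes: x right, y down, z forward; pixel columns grow to the right and rows downward; lengths in mm; the calibration is good to about 2 mm. A picture is of the moment at which its call begins: read the wrist's pose just before it. camera_params takes no time and is no camera call; for the wrist camera it gives the pose at the moment of the call.
- arm.sign_off(): hands the job in; it is judged then, once.
The state is a dict: "time_s": time; "qpos": joint angles; "joint_vel": joint speeds; "tau": joint torques, N m; "position": TCP position; "tcp_rot": TCP orientation; "force": force on the tool from outside, world axes, zero at the start; "torque": the same for the moment, N m; "gripper_width": finger opening in mm; "grip_force": force on a finger pad.
Only numpy, scipy, OpenCV 4.12 (cv2) and the standard library are available. Lean on these libraries where they do the work, as an engineer would, in place of code of your own. Each camera call takes 0.05 s, during which the arm holds its last target. There are 200 camera calls.

## Task

Make up tonight's two course kits in their fitted trays: in the long narrow tray the doming kit (doming block in the square compartment, the punch with the larger ball lying in the long one), in the broad three-part tray the soldering kit (charcoal block in the bigger of the two small compartments, short flux jar in the other, soldering pick lying in the long trough). Set each thing flat on its compartment's floor, right way up, without dropping it. Leave the small punch, the tall jar and the hammer where they are.

Things in the scene. Friction and masses are not known exactly. Their poses are not given: they have to be found in the camera images.
- doming_block: Steel doming (dapping) block: a 42 mm cube with a round cup sunk in its top and in each side (cup diameters 14 to 26 mm; the top one is 26 mm). About 0.5 kg, loose. Origin at the centre of its underside; x and y square to its sides, z up.
- large_punch: Steel doming punch with the LARGER ball (27 mm), lying on the bench, 97 mm long, 0.14 kg, loose. Eight-sided shank 14 mm across. Origin on its axis at mid-length, 11 mm above what it lies on; x along it to the ball, z up. Shank from x = -48 to +23 mm, then neck and ball; lying, it rises 4 degrees to the ball. Grip across the shank at x about -12 mm.
- charcoal: Charcoal soldering block: black, 72 x 48 x 32 mm, with two thin iron binding wires. About 0.06 kg, loose, lies flat. Origin at the centre of its underside; x along its 72 mm, y along its 48 mm, z up.
- flux_jar: SHORT jar of flux: glass with blank paper label and metal screw lid, 46 mm in diameter, 48 mm tall (the lid is the top 14 mm). About 0.11 kg, loose, stands upright. Origin at the centre of its underside, z up.
- solder_pick: Soldering pick lying on the bench, 155 mm long, 0.035 kg, loose: eight-sided wooden handle 16 mm across, brass ferrule, steel needle 4 mm thick. Origin on its axis at mid-length, 7.5 mm above what it lies on; x along it to the needle's tip, z up. Handle from x = -78 to +10 mm: grip across it at x about -35 mm.
- doming_tray: Long narrow two-part wooden tray, fixed, 210 (x) x 85 mm (y). Floor 5 mm thick; walls and divider 5 mm thick, tops 15 mm above the bench. Origin at the centre of its underside on the bench, z up. Long compartment for the punch (along x, ball to either end): 120 (x) x 75 mm, centre at x -40, y 0 mm. Square one for the doming block: 75 x 75 mm, centre at x +62.5, y 0 mm.
- soldering_tray: Broad three-part wooden tray, fixed, 190 (x) x 165 mm (y). Floor 5 mm thick; walls and dividers 5 mm, tops 15 mm above the bench. Origin: centre of underside on the bench. Trough for the pick (along x, either way round): 180 (x) x 75 mm, centre at 0, -40 mm. Charcoal's (its 72 mm along x): 100 (x) x 75 mm, centre at -40, +40. Flux jar's: 75 x 75 mm, centre at +52.5, +40.
- small_punch: Bystander in the stock: steel doming punch with the SMALLER ball (15 mm), shank 10 mm across, 80 mm over all, lying on the bench, loose. Origin on its axis at mid-length, x to the ball. Stays where it is.
- tall_jar: Bystander: TALL glass jar with metal lid, 60 mm in diameter, 95 mm tall, loose. Origin at the centre of its underside. Stays where it is.
- hammer: Bystander: hammer with a wooden handle and a steel head 90 mm wide, 200 mm long, 26 mm high, lying on the bench, loose. Origin under the middle of its length, x to the head. Stays where it is.
Not all that is in view belongs to the job. What is shaped like the doming_block but green, purple or turquoise is not meant.

How it is judged:
By the outcome, as a careful person would: the job done as asked, in the order asked, and still so for the second after the job is handed in, with the robot touching nothing.
It also fails if it takes over 104 s, if anything falls off the work surface, if the arm or the gripper's body presses on something with over 40 N, if the wrist force passes 120 N, or if a joint passes its speed limit or range.

## Working session

There is one attempt and no reset: what is moved stays moved. The work goes in short steps, Python scripts to look and compute and a tool call to move; the robot and the scene stay as the last step left them, time stands still between calls to the robot, and variables do not carry over. Pictures are saved under pics/ and viewed, at most 14 in all, crops included, and the job is handed in when it is done.

Besides the shell and the picture viewer there is one more tool, called by a JSON object that holds its "name" and its "arguments". step_arm: Moves the arm, as the interface text tells. Its arguments: {"type":"object","properties":{"moves":{"type":"array"},"jaw":{"type":"number"},"force":{"type":"number"}},"required":["moves"]}

```bash
ls; mkdir -p pics
python3 - <<'E'
from workcell import arm,cams
import cv2,numpy as np
o=arm.get_obs();print(o,arm.pinch_z)
for n in("scene","side","wrist"):
    p=cams.camera_params(n);print(n,p['fx'],p['fy'],p['cx'],p['cy'],np.round(p['pose'],4).tolist())
    cv2.imwrite(f'pics/{n}0.png',cams.snapshot(n))
E
```

```text
pics
{'time_s': 0.0, 'qpos': array([ 1.02416851e+00,  2.59364868e-01,  1.53613866e+00,  9.18362559e-06,
        1.34799004e+00, -2.02794028e-01]), 'joint_vel': array([-4.77678877e-04, -5.22538827e-04,  3.67928321e-04,  5.25115403e-05,
       -1.40132021e-03, -8.06435923e-04]), 'tau': array([-7.51485150e-04, -4.46028221e+01, -2.90576756e+01, -5.33510920e-04,
        1.15146569e-02, -1.22397537e-05]), 'position': array([185.08411471, 517.33818768, 230.44062364]), 'tcp_rot': array([-3.52037628e-04,  1.71072226e-01,  9.85258032e-01, -8.82870225e-04]), 'force': array([0.21923001, 0.26205359, 0.46657144]), 'torque': array([-0.09544888, -0.02945093, -0.02942273]), 'grip_force': 0.0, 'gripper_width': 85.24909194872127} 18.700000000000003
scene 456.3168484637511 456.3168484637511 278.7190995743912 211.23323958347564 [[-0.0684, 0.6275, -0.7756, 1215.8784], [0.9974, 0.0607, -0.0388, 54.2598], [0.0227, -0.7763, -0.63, 622.5397], [0.0, 0.0, 0.0, 1.0]]
side 517.1066866056019 517.1066866056019 273.66618102218774 220.50248589683886 [[0.8645, -0.3696, 0.3406, 154.1995], [-0.5025, -0.6271, 0.5952, -603.582], [-0.0064, -0.6857, -0.7279, 816.3278], [0.0, 0.0, 0.0, 1.0]]
wrist 299.3026839423532 299.3026839423532 275.95518261099454 206.71110334650584 [[0.3379, 0.8964, 0.2867, 112.0459], [0.9412, -0.3214, -0.1046, 543.8869], [-0.0016, 0.3052, -0.9523, 372.4], [0.0, 0.0, 0.0, 1.0]]
```

View pics/scene0.png

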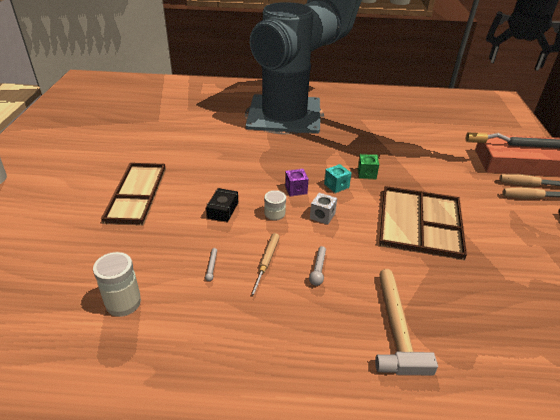

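View pics/side0.png

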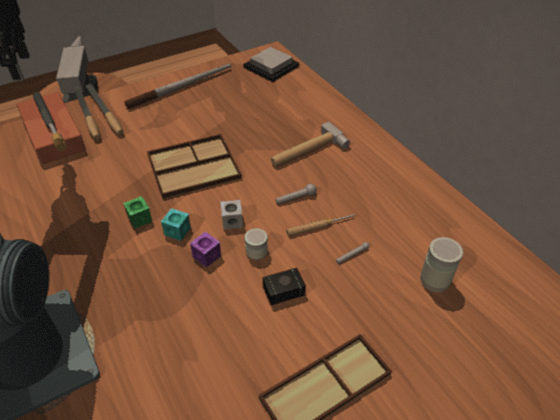

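The scene picture shows the candidates. Cubes: grey steel (323,208) is the doming block; purple (297,182), turquoise (338,178) and green (369,166) are decoys. Punches: large ball (318,265), small (211,264). Jars: short (275,205), tall (118,284). Pick (266,265), charcoal (222,204), doming tray (135,193), soldering tray (423,220). The off-bench handled tools at right are not ours. I'll check these in close crops.

Run:
```python
import cv2
a=cv2.imread('pics/scene0.png');b=cv2.imread('pics/side0.png')
c=a[150:300,200:350];cv2.imwrite('pics/c1.png',cv2.resize(c,None,fx=4,fy=4,interpolation=cv2.INTER_CUBIC))
c=b[175:305,190:380];cv2.imwrite('pics/c2.png',cv2.resize(c,None,fx=4,fy=4,interpolation=cv2.INTER_CUBIC))
```

```text
(no output)
```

View pics/c1.png

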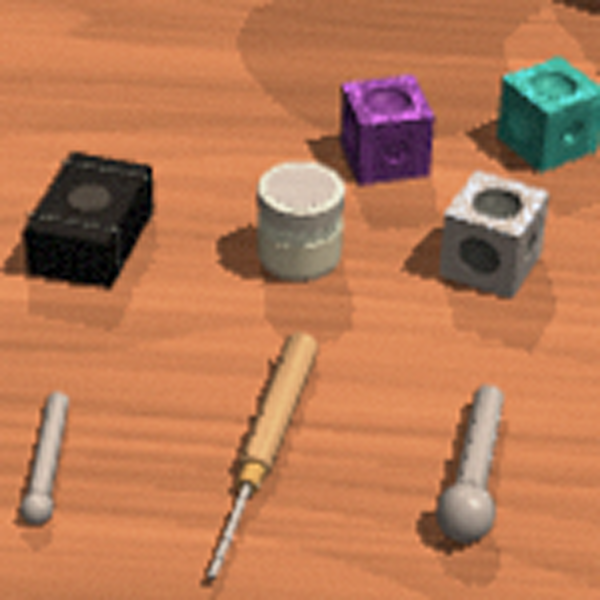

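View pics/c2.png

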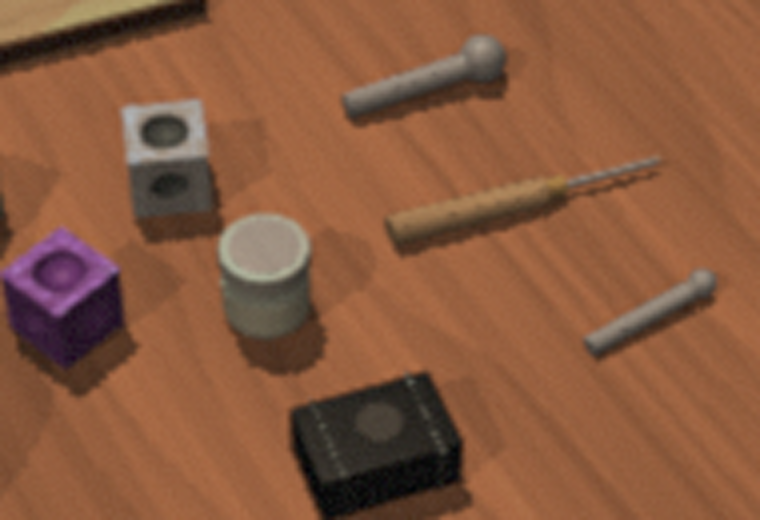

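The crops confirm: the grey steel cube is the doming block, with its top cup up, and the larger-ball punch is the one at right. I'll enlarge the tray corners.

Run:
```python
import cv2,numpy as np
a=cv2.imread('pics/scene0.png');b=cv2.imread('pics/side0.png')
M=np.zeros((600,800,3),np.uint8)
def put(c,s,x,y):
    d=cv2.resize(c,None,fx=s,fy=s,interpolation=cv2.INTER_CUBIC);M[y:y+d.shape[0],x:x+d.shape[1]]=d
put(a[155:230,95:175],4,0,0); put(a[180:262,370:475],4,320,0)
put(b[133:198,145:245],4,0,330); put(b[330:420,262:394],3,404,330)
cv2.imwrite('pics/m1.png',M)
```

```text
(no output)
```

View pics/m1.png

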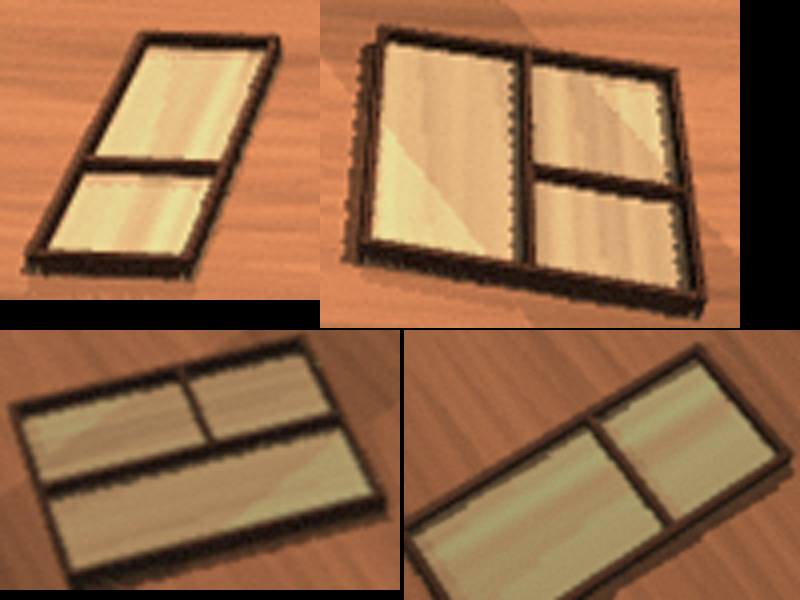

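```bash
cat > geo.py <<'E'
import numpy as np
from scipy.optimize import least_squares
from workcell import arm,cams
P={n:cams.camera_params(n) for n in("scene","side")}
def proj(p,X):
    T=np.linalg.inv(p['pose']);c=X@T[:3,:3].T+T[:3,3]
    return np.c_[p['fx']*c[:,0]/c[:,2]+p['cx'],p['fy']*c[:,1]/c[:,2]+p['cy']]
def fit(name,obs,x0):
    """obs: list of (camera params, model pts, pixels); solves x,y,z,yaw"""
    def place(q,m):
        c,s=np.cos(q[3]),np.sin(q[3]);m=np.asarray(m,float)
        return m@np.array([[c,s,0],[-s,c,0],[0,0,1]])+q[:3]
    f=lambda q:np.concatenate([(proj(p,place(q,m))-u).ravel() for p,m,u in obs])
    r=least_squares(f,[*x0,0],x_scale=[10,10,10,.1],loss='soft_l1')
    print(name,np.round(r.x[:3],1),'yaw deg',round(np.degrees(r.x[3]),1),'rms',round(np.sqrt(np.mean(f(r.x)**2)),2));return r.x
E
cat > m1.py <<'E'
from geo import *
S=lambda l,o=(200,150),z=4,b=(0,0):[((x-b[0]+.5)/z+o[0]-.5,(y-b[1]+.5)/z+o[1]-.5) for x,y in l]
D=lambda l:S(l,(190,175))
def go(n,m,a,b,x0,mb=None): return fit(n,[(P['scene'],m,np.array(a)),(P['side'],mb or m,np.array(b))],x0)
q=lambda a,b,z:[(a,b,z),(a,-b,z),(-a,-b,z),(-a,b,z)]
go('block',q(21,21,42),S([(521,217),(444,202),(477,174),(547,186)]),D([(206,100),(208,160),(129,162),(122,105)]),(550,50,0))
go('char',q(36,24,32),S([(112,240),(28,225),(76,155),(152,165)]),D([(430,375),(462,440),(325,483),(293,410)]),(550,-100,0))
go('jar',[(0,0,48)],S([(301,189)]),D([(265,247)]),(550,0,0))
go('punch',[(35,0,2.5),(-48.5,0,-3.4)],S([(466,512),(490,391)]),D([(483,59),(351,105)]),(650,50,11))
go('pick',[(77.5,0,0),(-77.5,0,0)],S([(209,579),(302,338)]),D([(660,159),(397,230)]),(650,0,7))
go('dtray',q(105,42.5,15),S([(191,262),(28,255),(142,34),(280,38)],(95,155)),S([(698,347),(790,455),(404,528)],(262,330),3,(404,330)),(550,-250,0),[q(105,42.5,15)[i] for i in(0,1,3)])
go('stray',q(95,82.5,15),S([(703,298),(362,245),(380,28),(677,68)],(370,180),4,(320,0)),S([(303,338),(384,500),(70,573),(12,405)],(145,133),4,(0,330)),(550,250,0))
E
python3 m1.py
```

```text
block [457.  108.2   2.6] yaw deg -23.1 rms 1.5
char [ 4.591e+02 -1.048e+02 -3.000e-01] yaw deg -10.0 rms 1.29
jar [461.7   6.9  -0.9] yaw deg 0.0 rms 0.3
punch [615.3 100.5  12.2] yaw deg -7.6 rms 0.79
pick [617.   -0.8   8.9] yaw deg -10.5 rms 1.0
dtray [ 418.1 -307.3   -3. ] yaw deg 2.3 rms 1.38
stray [458.8 317.3  -1.7] yaw deg -9.2 rms 0.9
```

```bash
cat > d.py <<'E'
# python3 d.py "x y z psi [wait-chain]" ... : deltas in move units; each waypoint after '/' starts a new call frame
import sys,numpy as np
from scipy.spatial.transform import Rotation as R
from workcell import arm
o=arm.get_obs();p=o['position'];q=o['tcp_rot'];r=R.from_quat([*q[1:],q[0]])
psi=lambda r:np.degrees(np.arctan2(*r.as_matrix()[[1,0],1]))
print('t',round(o['time_s'],2),'pos',np.round(p,1),'psi',round(psi(r),1),'q6',round(o['qpos'][5],2),'w',round(o['gripper_width'],1),'F',np.round(o['force'],1),'tilt',np.round(r.as_matrix()[:2,2],4))
f0=(p,psi(r));cur=f0
for a in sys.argv[1:]:
    if a=='/': f0=cur; print('--new call'); continue
    x,y,z,s=map(float,a.split());s=f0[1]+(s-f0[1]+90)%180-90
    c,n=np.cos(np.radians(f0[1])),np.sin(np.radians(f0[1]))
    d=np.array([x,y,z])-f0[0]
    ex=np.array([-n,c])  # tool x (tool down: x = y rotated +90)
    print(a,'->',"dx %.3f dy %.3f dz %.3f az %.2f"%(d[:2]@ex/25,d[:2]@[c,n]/25,-d[2]/25,(f0[1]-s)/5)); cur=(np.array([x,y,z]),s)
E
python3 d.py "470 60 215 67"
```

```text
t 0.15 pos [185.1 517.5 230.7] psi 70.3 q6 -0.2 w 85.5 F [-0.2  0.   0.8] tilt [-0.0007 -0.0012]
470 60 215 67 -> dx -16.895 dy -13.389 dz 0.627 az 0.66
```

{"name": "step_arm", "arguments": {"moves": [{"dx":-16.9,"dy":-13.4,"dz":0.6,"az":0.66},{"dx":-16.9,"dy":-13.4,"dz":0.6,"az":0.66},{"dx":-16.9,"dy":-13.4,"dz":0.6,"az":0.66},{"dx":-16.9,"dy":-13.4,"dz":0.6,"az":0.66},{"dx":-16.9,"dy":-13.4,"dz":0.6,"az":0.66}], "jaw": 1, "force": 40}}

```text
schema error: expected keys dx, dy, dz, ax, ay, az
```

```bash
python3 d.py "470 60 215 67"
```

```text
t 0.15 pos [185.1 517.5 230.7] psi 70.3 q6 -0.2 w 85.5 F [-0.2  0.   0.8] tilt [-0.0007 -0.0012]
470 60 215 67 -> dx -16.895 dy -13.389 dz 0.627 az 0.66
```

{"name": "step_arm", "arguments": {"moves": [{"dx":-16.9,"dy":-13.4,"dz":0.6,"ax":0,"ay":0,"az":0.66},{"dx":-16.9,"dy":-13.4,"dz":0.6,"ax":0,"ay":0,"az":0.66},{"dx":-16.9,"dy":-13.4,"dz":0.6,"ax":0,"ay":0,"az":0.66},{"dx":-16.9,"dy":-13.4,"dz":0.6,"ax":0,"ay":0,"az":0.66},{"dx":-16.9,"dy":-13.4,"dz":0.6,"ax":0,"ay":0,"az":0.66}], "jaw": 1, "force": 40}}

```text
time_s: 0.65
position: [317.8, 303.9, 224.2]
tcp_rot: [0.0, 0.199, 0.98, -0.0]
force: [1.0, -0.5, -0.2]
gripper_width: 85.3
grip_force: 0.0
```

```bash
python3 d.py "470 60 215 67"
```

```text
t 0.65 pos [317.8 303.9 224.2] psi 67.0 q6 -0.66 w 85.3 F [ 1.  -0.5 -0.2] tilt [-0.     -0.0001]
470 60 215 67 -> dx -9.413 dy -6.608 dz 0.367 az 0.01
```

{"name": "step_arm", "arguments": {"moves": [{"dx":-9.2,"dy":-6.4,"dz":0.3,"ax":0,"ay":0,"az":0},{"dx":-9.2,"dy":-6.4,"dz":0.3,"ax":0,"ay":0,"az":0},{"dx":-9.2,"dy":-6.4,"dz":0.3,"ax":0,"ay":0,"az":0},{"dx":-9.2,"dy":-6.4,"dz":0.3,"ax":0,"ay":0,"az":0},{"dx":-9.2,"dy":-6.4,"dz":0.3,"ax":0,"ay":0,"az":0}]}}

```text
time_s: 1.15
position: [451.0, 92.2, 217.6]
tcp_rot: [0.0, 0.199, 0.98, 0.0]
force: [0.9, 0.4, 0.4]
gripper_width: 85.4
grip_force: 0.0
```

{"name": "step_arm", "arguments": {"moves": [{"dx":-1,"dy":-1,"dz":0,"ax":0,"ay":0,"az":0},{"dx":-1,"dy":-1,"dz":0,"ax":0,"ay":0,"az":0},{"dx":-1,"dy":-1,"dz":0,"ax":0,"ay":0,"az":0}]}}

```text
time_s: 1.45
position: [463.5, 60.8, 217.2]
tcp_rot: [-0.001, 0.201, 0.98, 0.0]
force: [-0.1, 0.3, 0.1]
gripper_width: 85.3
grip_force: 0.0
```

```bash
python3 d.py "470 60 215 67"
cat > snap.py <<'E'
import sys,cv2,pickle
from workcell import cams
n=sys.argv[1];p=cams.camera_params('wrist');im=cams.snapshot('wrist')
cv2.imwrite(f'pics/{n}.png',im);pickle.dump(p,open(f'pics/{n}.pkl','wb'))
s=float(sys.argv[2]) if len(sys.argv)>2 else 1.42
cv2.imwrite(f'pics/{n}b.png',cv2.resize(im,None,fx=s,fy=s,interpolation=cv2.INTER_CUBIC))
E
python3 snap.py w1
```

```text
t 1.45 pos [463.5  60.8 217.2] psi 66.9 q6 -1.28 w 85.3 F [-0.1  0.3  0.1] tilt [-0.0013  0.0006]
470 60 215 67 -> dx -0.252 dy 0.072 dz 0.089 az -0.03
```

View pics/w1b.png

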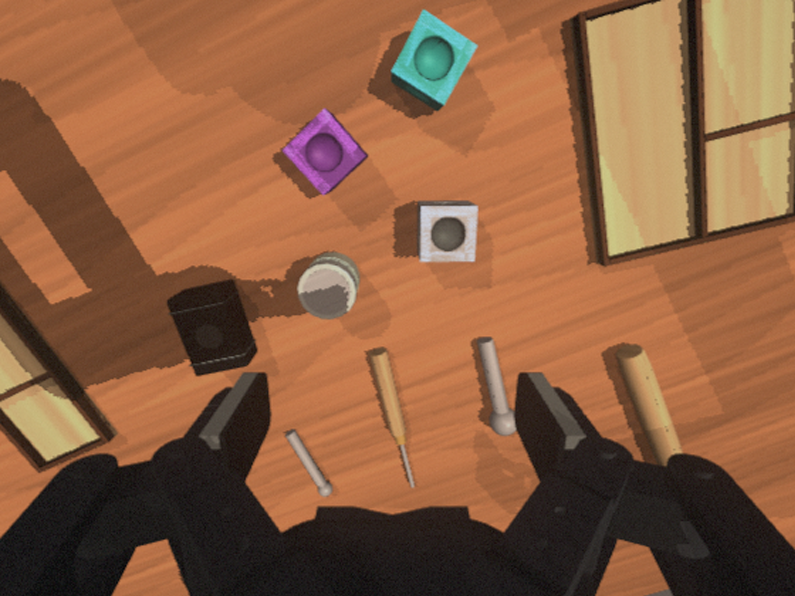

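The wrist picture shows the block top as a square (420–477, 205–261), jar lid centre (326,291), charcoal (210,330), punch tail (486,341) and ball (503,424), pick tail (380,351) and tip (412,487), soldering tray corner (602,264), doming tray corner (110,440). I'll add these to the fits.

```bash
cat > m2.py <<'E'
from geo import *
import pickle
W=pickle.load(open('pics/w1.pkl','rb'))
S=lambda l,o=(200,150),z=4,b=(0,0):np.array([((x-b[0]+.5)/z+o[0]-.5,(y-b[1]+.5)/z+o[1]-.5) for x,y in l])
D=lambda l:S(l,(190,175))
w=lambda l:S(l,(0,0),1.42)
q=lambda a,b,z:[(a,b,z),(a,-b,z),(-a,-b,z),(-a,b,z)]
A,B=P['scene'],P['side']
def go(n,m,a,b,c,x0):
    o=[(A,m,a),(B,m[:len(b)],b),(W,m,c)]
    fit(n+' all ',o,x0); fit(n+' AW',[o[0],o[2]],x0);fit(n+' BW',o[1:],x0)
m=q(21,21,42);go('block',m,S([(521,217),(444,202),(477,174),(547,186)]),D([(206,100),(208,160),(129,162),(122,105)]),w([(475,261),(420,261),(420,205),(477,205)]),(550,50,0))
go('jar',[(0,0,48)],S([(301,189)]),D([(265,247)]),w([(326.5,291)]),(550,0,0))
go('punch',[(35,0,2.5),(-48.5,0,-3.4)],S([(466,512),(490,391)]),D([(483,59),(351,105)]),w([(503,424),(486,341)]),(650,50,11))
go('pick',[(77.5,0,0),(-77.5,0,0)],S([(209,579),(302,338)]),D([(660,159),(397,230)]),w([(412,487),(380,351)]),(650,0,7))
m=q(105,42.5,15)
fit('dtray',[(A,m,S([(191,262),(28,255),(142,34),(280,38)],(95,155))),(B,[m[0],m[1],m[3]],S([(698,347),(790,455),(404,528)],(262,330),3,(404,330))),(W,m[:2],w([(110,440),(40,468)]))],(550,-250,0))
m=q(95,82.5,15)
fit('stray',[(A,m,S([(703,298),(362,245),(380,28),(677,68)],(370,180),4,(320,0))),(B,m,S([(303,338),(384,500),(70,573),(12,405)],(145,133),4,(0,330))),(W,m[1:3],w([(603,264),(578,18)]))],(550,250,0))
E
python3 m2.py
```

```text
block all  [457.7 108.5   2.4] yaw deg -22.6 rms 1.29
block AW [457.  108.6   6. ] yaw deg -22.6 rms 1.15
block BW [458.5 108.7  -0.7] yaw deg -22.9 rms 0.45
jar all  [461.8   6.7  -0.8] yaw deg 0.0 rms 0.26
jar AW [461.7   7.   -0. ] yaw deg 0.0 rms 0.17
jar BW [462.1   6.5  -1.6] yaw deg 0.0 rms 0.02
punch all  [616.4  99.6  13.6] yaw deg -8.8 rms 0.78
punch AW [616.1  99.9  14.8] yaw deg -8.9 rms 0.64
punch BW [617.9  99.3  11.2] yaw deg -9.1 rms 0.57
pick all  [ 6.169e+02 -1.000e-01  7.900e+00] yaw deg -11.2 rms 0.95
pick AW [6.162e+02 4.000e-01 9.000e+00] yaw deg -11.3 rms 0.84
pick BW [ 6.184e+02 -3.000e-01  5.800e+00] yaw deg -11.3 rms 0.42
dtray [ 418.4 -307.    -3.7] yaw deg 2.3 rms 1.29
stray [459.7 317.   -2.1] yaw deg -9.1 rms 1.42
```

```bash
python3 d.py "458 108.5 100 67.4" / "458 108.5 10 67.4"
```

```text
t 1.5 pos [463.2  61.6 217.3] psi 67.0 q6 -1.28 w 85.3 F [ 0.1  0.7 -0. ] tilt [-0.0012  0.0006]
458 108.5 100 67.4 -> dx 0.924 dy 1.644 dz 4.694 az -0.09
--new call
458 108.5 10 67.4 -> dx 0.000 dy 0.000 dz 3.600 az 0.00
```

{"name": "step_arm", "arguments": {"moves": [{"dx":0.92,"dy":1.64,"dz":4.69,"ax":0,"ay":0,"az":-0.09},{"dx":0.92,"dy":1.64,"dz":4.69,"ax":0,"ay":0,"az":-0.09},{"dx":0.92,"dy":1.64,"dz":4.69,"ax":0,"ay":0,"az":-0.09},{"dx":0.92,"dy":1.64,"dz":4.69,"ax":0,"ay":0,"az":-0.09},{"dx":0.92,"dy":1.64,"dz":4.69,"ax":0,"ay":0,"az":-0.09}]}}

```text
time_s: 2.0
position: [458.3, 109.1, 101.0]
tcp_rot: [-0.0, 0.194, 0.981, -0.0]
force: [0.7, 0.1, 0.6]
gripper_width: 85.6
grip_force: 0.0
```

```bash
python3 d.py "458 108.5 10 67.4" / "458 108.5 110 67.4"; python3 snap.py w2
```

```text
t 2.0 pos [458.3 109.1 101. ] psi 67.6 q6 -1.18 w 85.6 F [0.7 0.1 0.6] tilt [-0.0002 -0.0001]
458 108.5 10 67.4 -> dx 0.001 dy -0.027 dz 3.639 az 0.04
--new call
458 108.5 110 67.4 -> dx 0.000 dy 0.000 dz -4.000 az 0.00
```

View pics/w2b.png

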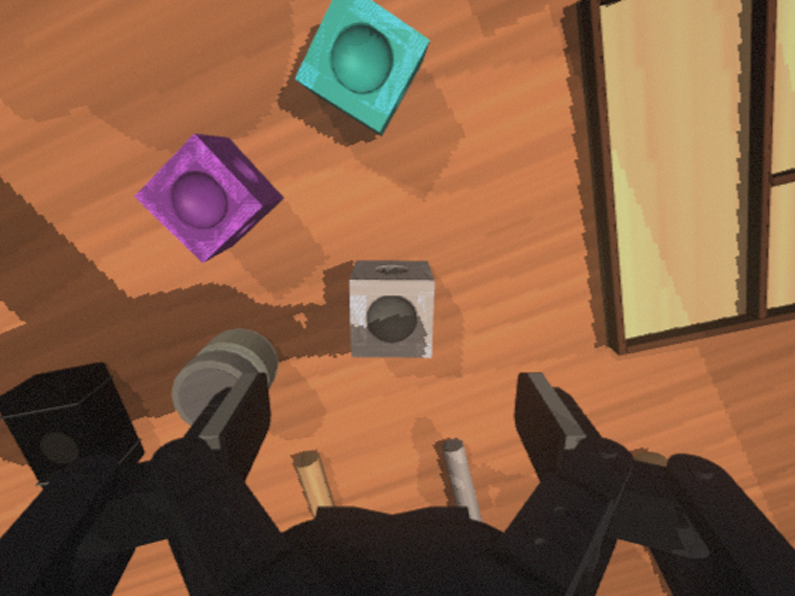

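Block (350–434, 262–358) is centred on the tool axis (column 392) and square to it, and the jaws are clear of the neighbours. I'll descend and grip.

{"name": "step_arm", "arguments": {"moves": [{"dx":0,"dy":-0.02,"dz":1.8,"ax":0,"ay":0,"az":0.04},{"dx":0,"dy":-0.02,"dz":3.0,"ax":0,"ay":0,"az":0.04},{"dx":0,"dy":-0.02,"dz":3.64,"ax":0,"ay":0,"az":0.04},{"dx":0,"dy":-0.02,"dz":3.64,"ax":0,"ay":0,"az":0.04}]}}

```text
time_s: 2.45
position: [458.4, 107.3, 9.3]
tcp_rot: [-0.0, 0.197, 0.98, -0.0]
force: [-0.1, 0.7, 0.7]
gripper_width: 85.5
grip_force: 0.0
```

{"name": "step_arm", "arguments": {"moves": [{"dx":0,"dy":0,"dz":0,"ax":0,"ay":0,"az":0},{"dx":0,"dy":0,"dz":0,"ax":0,"ay":0,"az":0},{"dx":0,"dy":0,"dz":0,"ax":0,"ay":0,"az":0},{"dx":0,"dy":0,"dz":0,"ax":0,"ay":0,"az":0},{"dx":0,"dy":0,"dz":0,"ax":0,"ay":0,"az":0}], "jaw": -1, "force": 50}}

```text
time_s: 2.95
position: [459.8, 107.7, 11.1]
tcp_rot: [0.002, 0.197, 0.98, 0.0]
force: [0.6, -0.1, 6.9]
gripper_width: 41.3
grip_force: 50.7
```

```bash
python3 d.py "458 108.5 110 67.4" / "480.8 -304.5 110 92.3" "480.8 -304.5 30 92.3"
```

```text
t 2.95 pos [459.8 107.7  11.1] psi 67.3 q6 -1.18 w 41.3 F [ 0.6 -0.1  6.9] tilt [0.0034 0.    ]
458 108.5 110 67.4 -> dx 0.080 dy 0.003 dz -3.958 az -0.03
--new call
480.8 -304.5 110 92.3 -> dx -7.191 dy -14.901 dz -0.000 az -4.98
480.8 -304.5 30 92.3 -> dx -7.191 dy -14.901 dz 3.200 az -4.98
```

{"name": "step_arm", "arguments": {"moves": [{"dx":0,"dy":0,"dz":-0.8,"ax":0,"ay":0,"az":0},{"dx":0,"dy":0,"dz":-2,"ax":0,"ay":0,"az":0},{"dx":0,"dy":0,"dz":-3.4,"ax":0,"ay":0,"az":0},{"dx":0,"dy":0,"dz":-4,"ax":0,"ay":0,"az":0},{"dx":0,"dy":0,"dz":-4,"ax":0,"ay":0,"az":0}]}}

```text
time_s: 3.45
position: [459.9, 107.7, 111.8]
tcp_rot: [0.003, 0.197, 0.98, 0.0]
force: [0.6, -0.3, -6.9]
gripper_width: 41.4
grip_force: 53.9
```

```bash
python3 d.py "480.8 -304.5 110 92.3"
```

```text
t 3.45 pos [459.9 107.7 111.8] psi 67.3 q6 -1.18 w 41.4 F [ 0.6 -0.3 -6.9] tilt [ 0.0052 -0.0001]
480.8 -304.5 110 92.3 -> dx -7.144 dy -14.881 dz 0.073 az -5.01
```

{"name": "step_arm", "arguments": {"moves": [{"dx":-0.5,"dy":-1.0,"dz":0,"ax":0,"ay":0,"az":-0.4},{"dx":-1.2,"dy":-2.5,"dz":0,"ax":0,"ay":0,"az":-1.2},{"dx":-2.0,"dy":-4.2,"dz":0,"ax":0,"ay":0,"az":-2.2},{"dx":-2.8,"dy":-5.9,"dz":0,"ax":0,"ay":0,"az":-3.2},{"dx":-3.6,"dy":-7.6,"dz":0,"ax":0,"ay":0,"az":-4.2}]}}

```text
time_s: 3.95
position: [466.5, -103.5, 107.9]
tcp_rot: [-0.001, 0.013, 1.0, 0.001]
force: [2.0, -0.4, -5.4]
gripper_width: 41.1
grip_force: 53.9
```

```bash
python3 d.py "480.8 -304.5 110 92.3"
```

```text
t 3.95 pos [ 466.5 -103.5  107.9] psi 88.5 q6 -2.0 w 41.1 F [ 2.  -0.4 -5.4] tilt [-0.0024  0.0013]
480.8 -304.5 110 92.3 -> dx -0.784 dy -8.022 dz -0.082 az -0.76
```

{"name": "step_arm", "arguments": {"moves": [{"dx":-0.15,"dy":-1.7,"dz":0,"ax":0,"ay":0,"az":-0.3},{"dx":-0.3,"dy":-3.4,"dz":0,"ax":0,"ay":0,"az":-0.6},{"dx":-0.5,"dy":-5.1,"dz":0,"ax":0,"ay":0,"az":-0.76},{"dx":-0.7,"dy":-6.6,"dz":0,"ax":0,"ay":0,"az":-0.76},{"dx":-0.78,"dy":-7.8,"dz":0,"ax":0,"ay":0,"az":-0.76}]}}

```text
time_s: 4.45
position: [480.6, -299.7, 107.5]
tcp_rot: [-0.001, -0.017, 1.0, 0.001]
force: [0.1, 0.4, -5.4]
gripper_width: 41.4
grip_force: 53.7
```

{"name": "step_arm", "arguments": {"moves": [{"dx":0,"dy":0,"dz":1.5,"ax":0,"ay":0,"az":0},{"dx":0,"dy":0,"dz":2.4,"ax":0,"ay":0,"az":0},{"dx":0,"dy":0,"dz":2.4,"ax":0,"ay":0,"az":0}]}}

```text
time_s: 4.75
position: [477.7, -295.1, 44.1]
tcp_rot: [-0.004, -0.017, 1.0, 0.004]
force: [-1.8, 1.5, -6.6]
gripper_width: 41.4
grip_force: 53.6
```

```bash
python3 d.py "480.8 -304.5 17 92.3"; python3 snap.py w3
```

```text
t 4.75 pos [ 477.7 -295.1   44.1] psi 92.0 q6 -2.36 w 41.4 F [-1.8  1.5 -6.6] tilt [-0.0084  0.0079]
480.8 -304.5 17 92.3 -> dx -0.111 dy -0.381 dz 1.084 az -0.06
```

View pics/w3b.png

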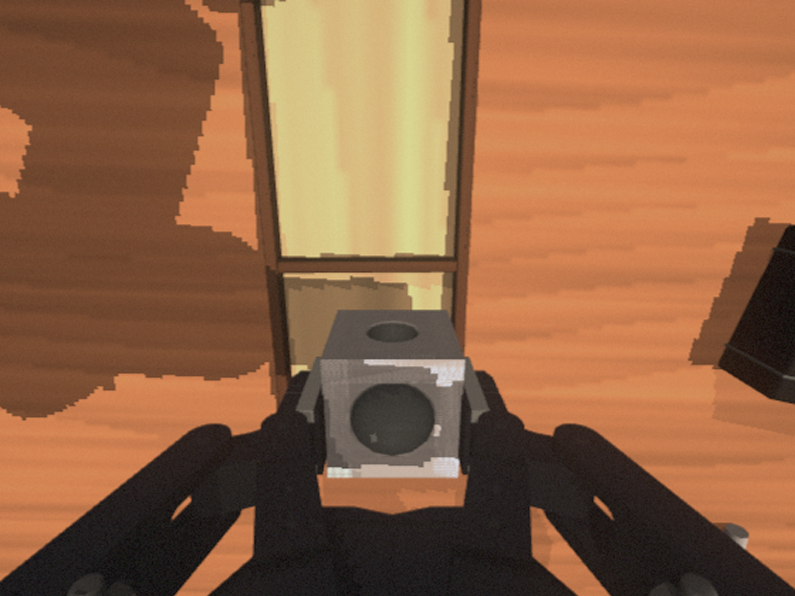

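Block hangs square to the tray over its square compartment, held about 9 mm too far toward +y (arm lag). The divider's rim ends show at (279,258) and (457,258), so I'll check the tray pose with them.

```bash
cat >> m2.py <<'E'
W3=pickle.load(open('pics/w3.pkl','rb'));m=q(105,42.5,15)
fit('dtray w3',[(W3,[(20,-37.5,15),(20,37.5,15),(25,-37.5,15),(25,37.5,15)],w([(279,258),(457,258),(283,271),(456,270)])),(A,m,S([(191,262),(28,255),(142,34),(280,38)],(95,155))),(B,[m[0],m[1],m[3]],S([(698,347),(790,455),(404,528)],(262,330),3,(404,330))),(W,m[:2],w([(110,440),(40,468)]))],(550,-250,0))
X=np.array([[20,-37.5,15],[20,37.5,15.]]);t=np.radians(2.3);X=X@np.array([[np.cos(t),np.sin(t),0],[-np.sin(t),np.cos(t),0],[0,0,1]])+[418.4,-307,0]
print(proj(W3,X)*1.42)
E
python3 m2.py | tail -3; python3 d.py "480.8 -304.5 17 92.3"
```

```text
dtray w3 [ 420.3 -307.1   -3.6] yaw deg 2.2 rms 1.21
[[276.66781905 255.78460399]
 [459.16572322 254.35234598]]
t 4.8 pos [ 479.2 -296.    46.4] psi 92.0 q6 -2.36 w 41.6 F [ 0.9  0.  -5.3] tilt [-0.0055  0.0051]
480.8 -304.5 17 92.3 -> dx -0.053 dy -0.340 dz 1.175 az -0.05
```

{"name": "step_arm", "arguments": {"moves": [{"dx":-0.12,"dy":-0.34,"dz":0,"ax":0,"ay":0,"az":0},{"dx":-0.12,"dy":-0.34,"dz":0.5,"ax":0,"ay":0,"az":0},{"dx":-0.12,"dy":-0.34,"dz":0.9,"ax":0,"ay":0,"az":0},{"dx":-0.12,"dy":-0.34,"dz":1.0,"ax":0,"ay":0,"az":0},{"dx":-0.12,"dy":-0.34,"dz":1.0,"ax":0,"ay":0,"az":0}]}}

```text
time_s: 5.3
position: [484.2, -305.6, 23.7]
tcp_rot: [-0.001, -0.018, 1.0, 0.001]
force: [-0.7, 0.5, -4.9]
gripper_width: 41.0
grip_force: 53.7
```

```bash
python3 d.py "482.5 -304.7 16 92.3"
```

```text
t 5.3 pos [ 484.2 -305.6   23.7] psi 92.1 q6 -2.36 w 41.0 F [-0.7  0.5 -4.9] tilt [-0.0013  0.0013]
482.5 -304.7 16 92.3 -> dx 0.068 dy 0.039 dz 0.307 az -0.05
```

{"name": "step_arm", "arguments": {"moves": [{"dx":0.04,"dy":0.03,"dz":0.12,"ax":0,"ay":0,"az":0},{"dx":0.04,"dy":0.03,"dz":0.2,"ax":0,"ay":0,"az":0},{"dx":0.04,"dy":0.03,"dz":0.28,"ax":0,"ay":0,"az":0}]}}

```text
time_s: 5.6
position: [483.8, -305.6, 17.5]
tcp_rot: [0.0, -0.018, 1.0, -0.0]
force: [0.2, 0.1, -5.5]
gripper_width: 41.7
grip_force: 53.8
```

{"name": "step_arm", "arguments": {"moves": [{"dx":0,"dy":0,"dz":0.04,"ax":0,"ay":0,"az":0},{"dx":0,"dy":0,"dz":0.04,"ax":0,"ay":0,"az":0}]}}

```text
time_s: 5.8
position: [483.7, -305.5, 16.3]
tcp_rot: [-0.0, -0.018, 1.0, 0.0]
force: [-0.7, 0.9, -5.7]
gripper_width: 41.2
grip_force: 53.8
```

{"name": "step_arm", "arguments": {"moves": [{"dx":0,"dy":0,"dz":0.04,"ax":0,"ay":0,"az":0},{"dx":0,"dy":0,"dz":0.04,"ax":0,"ay":0,"az":0}]}}

```text
time_s: 6.0
position: [483.8, -305.7, 16.2]
tcp_rot: [0.0, -0.018, 1.0, -0.0]
force: [-2.5, 1.6, 2.5]
gripper_width: 41.5
grip_force: 54.7
```

{"name": "step_arm", "arguments": {"moves": [{"dx":0,"dy":0,"dz":0.04,"ax":0,"ay":0,"az":0},{"dx":0,"dy":0,"dz":0.04,"ax":0,"ay":0,"az":0}]}}

```text
time_s: 6.2
position: [483.8, -305.7, 16.1]
tcp_rot: [0.0, -0.018, 1.0, -0.0]
force: [-4.4, 3.8, 10.2]
gripper_width: 41.0
grip_force: 55.9
```

{"name": "step_arm", "arguments": {"moves": [{"dx":0,"dy":0,"dz":0,"ax":0,"ay":0,"az":0},{"dx":0,"dy":0,"dz":0,"ax":0,"ay":0,"az":0},{"dx":0,"dy":0,"dz":0,"ax":0,"ay":0,"az":0},{"dx":0,"dy":0,"dz":-0.5,"ax":0,"ay":0,"az":0},{"dx":0,"dy":0,"dz":-2,"ax":0,"ay":0,"az":0}], "jaw": 1}}

```text
time_s: 6.7
position: [481.7, -303.8, 62.2]
tcp_rot: [-0.003, -0.018, 1.0, 0.003]
force: [1.2, -0.3, 0.0]
gripper_width: 85.5
grip_force: 0.0
```

```bash
python3 d.py "484 -305 115 92.3" "605 101.4 110 81"
```

```text
t 6.7 pos [ 481.7 -303.8   62.2] psi 92.0 q6 -2.36 w 85.5 F [ 1.2 -0.3  0. ] tilt [-0.0054  0.0052]
484 -305 115 92.3 -> dx -0.090 dy -0.052 dz -2.112 az -0.05
605 101.4 110 81 -> dx -5.506 dy 16.021 dz -1.912 az 2.21
```

{"name": "step_arm", "arguments": {"moves": [{"dx":0,"dy":0,"dz":-2,"ax":0,"ay":0,"az":0},{"dx":-5.4,"dy":15.8,"dz":-2.5,"ax":0,"ay":0,"az":2.2},{"dx":-5.4,"dy":15.8,"dz":-2.5,"ax":0,"ay":0,"az":2.2},{"dx":-5.4,"dy":15.8,"dz":-2.5,"ax":0,"ay":0,"az":2.2},{"dx":-5.4,"dy":15.8,"dz":-2.5,"ax":0,"ay":0,"az":2.2}]}}

```text
time_s: 7.2
position: [541.5, -115.3, 121.6]
tcp_rot: [0.001, 0.078, 0.997, -0.0]
force: [0.7, -0.1, 0.4]
gripper_width: 85.3
grip_force: 0.0
```

```bash
python3 d.py "605 101.4 110 81"
```

```text
t 7.2 pos [ 541.5 -115.3  121.6] psi 81.0 q6 -1.82 w 85.3 F [ 0.7 -0.1  0.4] tilt [ 0.0017 -0.0006]
605 101.4 110 81 -> dx -1.152 dy 8.958 dz 0.466 az -0.00
```

{"name": "step_arm", "arguments": {"moves": [{"dx":-1,"dy":8.6,"dz":0.4,"ax":0,"ay":0,"az":0},{"dx":-1,"dy":8.6,"dz":0.4,"ax":0,"ay":0,"az":0},{"dx":-1,"dy":8.6,"dz":0.4,"ax":0,"ay":0,"az":0},{"dx":-1,"dy":8.6,"dz":0.4,"ax":0,"ay":0,"az":0},{"dx":-1,"dy":8.6,"dz":0.4,"ax":0,"ay":0,"az":0}]}}

```text
time_s: 7.7
position: [599.7, 96.4, 111.1]
tcp_rot: [0.001, 0.076, 0.997, 0.001]
force: [0.0, 0.3, -0.3]
gripper_width: 85.5
grip_force: 0.0
```

```bash
python3 d.py "605 101.4 110 81"; sleep 0
```

```text
t 7.7 pos [599.7  96.4 111.1] psi 81.3 q6 -1.44 w 85.5 F [ 0.   0.3 -0.3] tilt [0.0014 0.0014]
605 101.4 110 81 -> dx -0.180 dy 0.228 dz 0.042 az 0.05
```

{"name": "step_arm", "arguments": {"moves": [{"dx":-0.18,"dy":0.2,"dz":1.2,"ax":0,"ay":0,"az":0.05},{"dx":-0.18,"dy":0.2,"dz":2.0,"ax":0,"ay":0,"az":0.05},{"dx":-0.18,"dy":0.2,"dz":2.0,"ax":0,"ay":0,"az":0.05},{"dx":-0.18,"dy":0.2,"dz":2.0,"ax":0,"ay":0,"az":0.05}]}}

```text
time_s: 8.1
position: [604.3, 95.5, 60.8]
tcp_rot: [-0.0, 0.08, 0.997, -0.0]
force: [-0.1, -0.6, 0.7]
gripper_width: 85.4
grip_force: 0.0
```

```bash
python3 d.py "605 101.4 2 81"; python3 snap.py w4;python3 - <<'E'
import pickle
from geo import proj
import numpy as np
print(proj(pickle.load(open('pics/w4.pkl','rb')),np.array([[605.,101.4,10]]))*1.42)
E
```

```text
t 8.1 pos [604.3  95.5  60.8] psi 80.8 q6 -1.44 w 85.4 F [-0.1 -0.6  0.7] tilt [-0.0003 -0.0002]
605 101.4 2 81 -> dx 0.011 dy 0.239 dz 2.352 az -0.04
[[404.27811111 324.22725577]]
```

View pics/w4b.png

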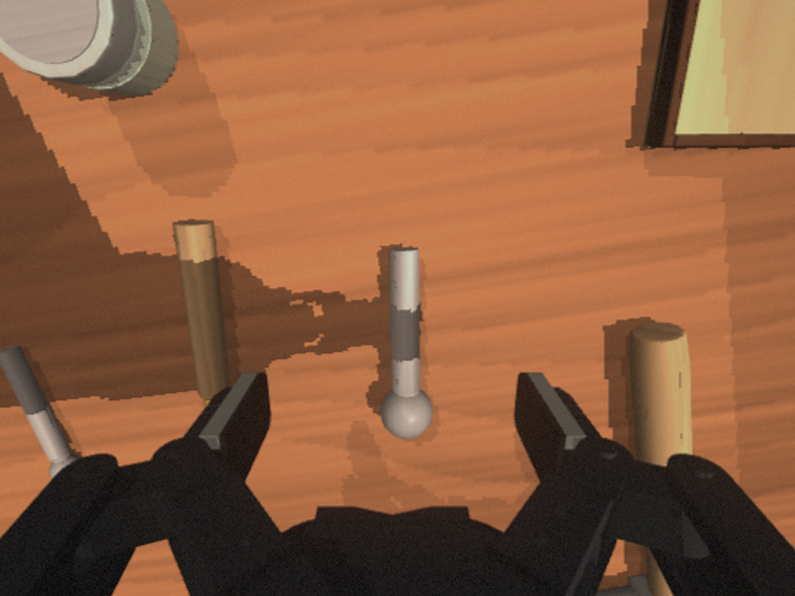

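Shank centre at (404,324) matches the prediction; hammer and pick are clear of the fingers. I'll descend and grip.

{"name": "step_arm", "arguments": {"moves": [{"dx":0.01,"dy":0.24,"dz":1.0,"ax":0,"ay":0,"az":-0.04},{"dx":0.01,"dy":0.24,"dz":1.8,"ax":0,"ay":0,"az":-0.04},{"dx":0.01,"dy":0.24,"dz":2.3,"ax":0,"ay":0,"az":-0.04},{"dx":0.01,"dy":0.24,"dz":2.3,"ax":0,"ay":0,"az":-0.04}]}}

```text
time_s: 8.55
position: [604.3, 101.5, 2.2]
tcp_rot: [-0.001, 0.079, 0.997, -0.0]
force: [-0.1, 0.4, -0.2]
gripper_width: 85.2
grip_force: 0.0
```

```bash
python3 d.py "605 101.4 2 81"
```

```text
t 8.55 pos [604.3 101.5   2.2] psi 81.0 q6 -1.43 w 85.2 F [-0.1  0.4 -0.2] tilt [-0.0018 -0.    ]
605 101.4 2 81 -> dx -0.028 dy -0.001 dz 0.008 az -0.01
```

{"name": "step_arm", "arguments": {"moves": [{"dx":0,"dy":0,"dz":0,"ax":0,"ay":0,"az":0},{"dx":0,"dy":0,"dz":0,"ax":0,"ay":0,"az":0},{"dx":0,"dy":0,"dz":0,"ax":0,"ay":0,"az":0},{"dx":0,"dy":0,"dz":0,"ax":0,"ay":0,"az":0},{"dx":0,"dy":0,"dz":0,"ax":0,"ay":0,"az":0}], "jaw": -1, "force": 50}}

```text
time_s: 9.05
position: [605.2, 102.0, 3.3]
tcp_rot: [0.0, 0.078, 0.997, -0.0]
force: [-1.0, -1.5, 9.9]
gripper_width: 12.6
grip_force: 41.6
```

{"name": "step_arm", "arguments": {"moves": [{"dx":0,"dy":0,"dz":0,"ax":0,"ay":0,"az":0},{"dx":0,"dy":0,"dz":0,"ax":0,"ay":0,"az":0}]}}

```text
time_s: 9.25
position: [605.2, 101.9, 3.4]
tcp_rot: [0.0, 0.078, 0.997, -0.0]
force: [-0.7, -1.3, 4.3]
gripper_width: 12.5
grip_force: 49.4
```

{"name": "step_arm", "arguments": {"moves": [{"dx":0,"dy":0,"dz":-0.6,"ax":0,"ay":0,"az":0},{"dx":0,"dy":0,"dz":-1.8,"ax":0,"ay":0,"az":0},{"dx":0,"dy":0,"dz":-3.2,"ax":0,"ay":0,"az":0},{"dx":0,"dy":0,"dz":-4,"ax":0,"ay":0,"az":0},{"dx":0,"dy":0,"dz":-4,"ax":0,"ay":0,"az":0}]}}

```text
time_s: 9.75
position: [607.3, 102.1, 106.9]
tcp_rot: [0.004, 0.078, 0.997, 0.0]
force: [0.1, -0.1, -0.3]
gripper_width: 12.5
grip_force: 48.9
```

```bash
python3 d.py "368 -309 105 92.2"
```

```text
t 9.75 pos [607.3 102.1 106.9] psi 81.0 q6 -1.43 w 12.5 F [ 0.1 -0.1 -0.3] tilt [0.0072 0.    ]
368 -309 105 92.2 -> dx 6.887 dy -17.738 dz 0.077 az -2.24
```

{"name": "step_arm", "arguments": {"moves": [{"dx":0.4,"dy":-1.0,"dz":0,"ax":0,"ay":0,"az":-0.3},{"dx":1.0,"dy":-2.6,"dz":0,"ax":0,"ay":0,"az":-0.8},{"dx":1.7,"dy":-4.3,"dz":0,"ax":0,"ay":0,"az":-1.4},{"dx":2.4,"dy":-6.1,"dz":0,"ax":0,"ay":0,"az":-2.0},{"dx":3.1,"dy":-7.9,"dz":0,"ax":0,"ay":0,"az":-2.24}]}}

```text
time_s: 10.25
position: [495.5, -81.6, 101.6]
tcp_rot: [-0.001, -0.021, 1.0, 0.0]
force: [-0.0, -0.2, -0.1]
gripper_width: 12.0
grip_force: 49.0
```

```bash
python3 d.py "368 -309 105 92.2"
```

```text
t 10.25 pos [495.5 -81.6 101.6] psi 92.4 q6 -2.0 w 12.0 F [-0.  -0.2 -0.1] tilt [-0.0021  0.0008]
368 -309 105 92.2 -> dx 5.469 dy -8.877 dz -0.137 az 0.03
```

{"name": "step_arm", "arguments": {"moves": [{"dx":0.9,"dy":-1.5,"dz":0,"ax":0,"ay":0,"az":0},{"dx":1.9,"dy":-3.1,"dz":0,"ax":0,"ay":0,"az":0},{"dx":2.9,"dy":-4.7,"dz":0,"ax":0,"ay":0,"az":0},{"dx":3.9,"dy":-6.3,"dz":0,"ax":0,"ay":0,"az":0},{"dx":4.8,"dy":-7.7,"dz":0,"ax":0,"ay":0,"az":0}]}}

```text
time_s: 10.75
position: [383.1, -279.0, 101.8]
tcp_rot: [-0.001, -0.019, 1.0, 0.001]
force: [0.1, -0.4, -1.3]
gripper_width: 12.5
grip_force: 49.0
```

{"name": "step_arm", "arguments": {"moves": [{"dx":0.4,"dy":-0.7,"dz":0,"ax":0,"ay":0,"az":0},{"dx":0.4,"dy":-0.7,"dz":1,"ax":0,"ay":0,"az":0},{"dx":0.4,"dy":-0.7,"dz":2,"ax":0,"ay":0,"az":0},{"dx":0.4,"dy":-0.7,"dz":2.2,"ax":0,"ay":0,"az":0}]}}

```text
time_s: 11.15
position: [373.4, -293.6, 44.7]
tcp_rot: [-0.002, -0.019, 1.0, 0.003]
force: [0.3, 0.4, -1.9]
gripper_width: 12.4
grip_force: 49.0
```

```bash
python3 d.py "368 -309 12 92.2"; python3 snap.py w5
```

```text
t 11.15 pos [ 373.4 -293.6   44.7] psi 92.2 q6 -2.51 w 12.4 F [ 0.3  0.4 -1.9] tilt [-0.0044  0.0056]
368 -309 12 92.2 -> dx 0.241 dy -0.606 dz 1.306 az -0.01
```

View pics/w5b.png

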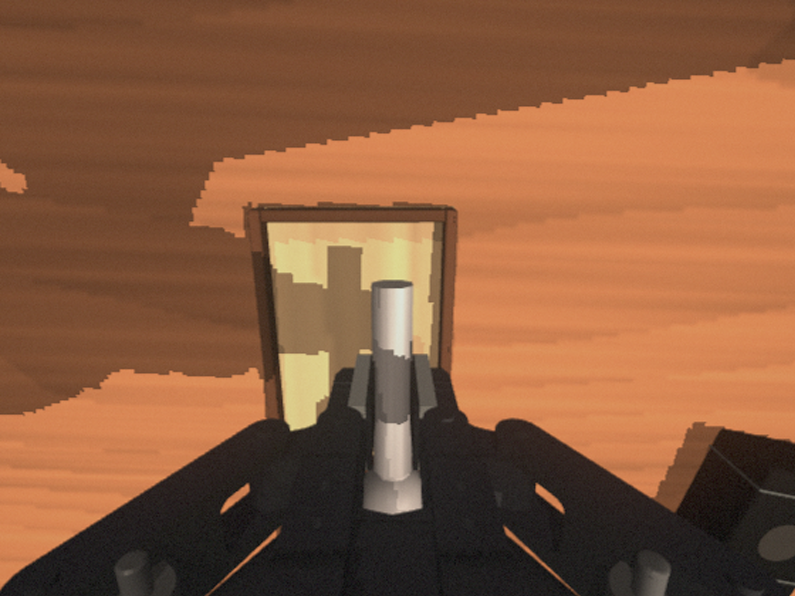

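Punch is held straight along the tray, now about 15 mm short in y. The tray's far rim corners are at (247,207) and (457,207), so I'll refit with them.

```bash
cat >> m2.py <<'E'
W5=pickle.load(open('pics/w5.pkl','rb'))
a=[(W3,[(20,-37.5,15),(20,37.5,15),(25,-37.5,15),(25,37.5,15)],w([(279,258),(457,258),(283,271),(456,270)])),(W5,[(-105,-42.5,15),(-105,42.5,15),(-100,-37.5,15),(-100,37.5,15)],w([(247,207),(457,207),(266,221),(444,221)]))]
fit('dtray w35',a,(420,-300,0))
E
python3 m2.py | tail -1; python3 d.py "368 -309 25 92.2"
```

```text
dtray w35 [ 420.9 -307.2   -5.2] yaw deg 2.4 rms 0.95
t 11.2 pos [ 373.9 -293.9   45.2] psi 92.2 q6 -2.51 w 12.3 F [ 0.3  0.  -1.5] tilt [-0.0039  0.005 ]
368 -309 25 92.2 -> dx 0.260 dy -0.596 dz 0.807 az -0.00
```

{"name": "step_arm", "arguments": {"moves": [{"dx":0.22,"dy":-0.6,"dz":0,"ax":0,"ay":0,"az":0},{"dx":0.22,"dy":-0.6,"dz":0.4,"ax":0,"ay":0,"az":0},{"dx":0.22,"dy":-0.6,"dz":0.8,"ax":0,"ay":0,"az":0},{"dx":0.22,"dy":-0.6,"dz":1.1,"ax":0,"ay":0,"az":0},{"dx":0.22,"dy":-0.6,"dz":1.1,"ax":0,"ay":0,"az":0}]}}

```text
time_s: 11.7
position: [370.1, -309.9, 19.1]
tcp_rot: [-0.001, -0.019, 1.0, 0.001]
force: [-0.0, -0.7, 0.0]
gripper_width: 12.1
grip_force: 49.0
```

{"name": "step_arm", "arguments": {"moves": [{"dx":0,"dy":0,"dz":0,"ax":0,"ay":0,"az":0},{"dx":0,"dy":0,"dz":0.08,"ax":0,"ay":0,"az":0},{"dx":0,"dy":0,"dz":0.16,"ax":0,"ay":0,"az":0}]}}

```text
time_s: 12.0
position: [371.0, -311.2, 16.6]
tcp_rot: [0.0, -0.019, 1.0, -0.0]
force: [0.6, 0.1, -0.7]
gripper_width: 12.4
grip_force: 49.0
```

{"name": "step_arm", "arguments": {"moves": [{"dx":0.05,"dy":0.05,"dz":0.1,"ax":0,"ay":0,"az":0},{"dx":0.05,"dy":0.05,"dz":0.2,"ax":0,"ay":0,"az":0},{"dx":0.05,"dy":0.05,"dz":0.2,"ax":0,"ay":0,"az":0}]}}

```text
time_s: 12.3
position: [369.2, -309.5, 11.0]
tcp_rot: [-0.0, -0.019, 1.0, 0.0]
force: [-0.0, -0.1, -1.1]
gripper_width: 12.4
grip_force: 49.0
```

{"name": "step_arm", "arguments": {"moves": [{"dx":0,"dy":0,"dz":0.06,"ax":0,"ay":0,"az":0},{"dx":0,"dy":0,"dz":0.06,"ax":0,"ay":0,"az":0}]}}

```text
time_s: 12.5
position: [369.4, -309.8, 9.7]
tcp_rot: [-0.0, -0.019, 1.0, 0.0]
force: [0.3, 0.5, -1.0]
gripper_width: 12.6
grip_force: 49.0
```

{"name": "step_arm", "arguments": {"moves": [{"dx":0,"dy":0,"dz":0.04,"ax":0,"ay":0,"az":0},{"dx":0,"dy":0,"dz":0.04,"ax":0,"ay":0,"az":0}]}}

```text
time_s: 12.7
position: [369.4, -309.8, 8.8]
tcp_rot: [-0.0, -0.019, 1.0, 0.0]
force: [-0.6, -0.1, -1.3]
gripper_width: 12.1
grip_force: 49.0
```

{"name": "step_arm", "arguments": {"moves": [{"dx":0,"dy":0,"dz":0.04,"ax":0,"ay":0,"az":0},{"dx":0,"dy":0,"dz":0.04,"ax":0,"ay":0,"az":0}]}}

```text
time_s: 12.9
position: [369.5, -309.9, 8.4]
tcp_rot: [0.0, -0.019, 1.0, -0.0]
force: [-0.9, 1.9, 5.1]
gripper_width: 12.6
grip_force: 49.8
```

{"name": "step_arm", "arguments": {"moves": [{"dx":0,"dy":0,"dz":0.03,"ax":0,"ay":0,"az":0},{"dx":0,"dy":0,"dz":0.03,"ax":0,"ay":0,"az":0}]}}

```text
time_s: 13.1
position: [369.6, -309.9, 8.2]
tcp_rot: [0.0, -0.019, 1.0, -0.0]
force: [-2.5, 1.9, 11.0]
gripper_width: 12.2
grip_force: 50.6
```

Contact. I'll open narrowly inside the compartment, then rise.

{"name": "step_arm", "arguments": {"moves": [{"dx":0,"dy":0,"dz":-0.02,"ax":0,"ay":0,"az":0},{"dx":0,"dy":0,"dz":-0.02,"ax":0,"ay":0,"az":0},{"dx":0,"dy":0,"dz":-0.02,"ax":0,"ay":0,"az":0},{"dx":0,"dy":0,"dz":-0.6,"ax":0,"ay":0,"az":0},{"dx":0,"dy":0,"dz":-2,"ax":0,"ay":0,"az":0}], "jaw": -0.4}}

```text
time_s: 13.6
position: [367.9, -307.9, 55.1]
tcp_rot: [-0.002, -0.019, 1.0, 0.003]
force: [0.3, 0.5, 0.2]
gripper_width: 25.6
grip_force: 0.0
```

{"name": "step_arm", "arguments": {"moves": [{"dx":0,"dy":0,"dz":-1.5,"ax":0,"ay":0,"az":0},{"dx":0,"dy":0,"dz":-2.5,"ax":0,"ay":0,"az":0},{"dx":0,"dy":0,"dz":-2.5,"ax":0,"ay":0,"az":0}], "jaw": 1}}

```text
time_s: 13.9
position: [371.1, -311.9, 123.1]
tcp_rot: [0.002, -0.019, 1.0, -0.003]
force: [0.1, 0.4, -0.0]
gripper_width: 68.4
grip_force: 0.0
```

```bash
python3 snap.py w6; python3 d.py "459 -104.8 110 80"
python3 - <<'E'
import cv2,numpy as np,pickle
from geo import proj
p=pickle.load(open('pics/w6.pkl','rb'))
print(np.round(proj(p,np.array([[459.,-104.8,32],[380,-308,10],[483,-305,47]]))*1.42))
a=cv2.imread('pics/scene0.png')[190:230,195:245];b=cv2.imread('pics/side0.png')[260:310,255:315]
g=lambda x:(np.clip((x/255.)**.5*1.2,0,1)*255).astype(np.uint8)
W=cv2.imread('pics/w1.png')[190:270,110:190]
M=np.zeros((600,800,3),np.uint8)
for c,s,x,y in((a,8,0,0),(b,6,400,0),(W,3.4,0,325)):
    d=cv2.resize(g(c),None,fx=s,fy=s,interpolation=cv2.INTER_CUBIC);M[y:y+d.shape[0],x:x+d.shape[1]]=d[:600-y]
w6=cv2.resize(cv2.imread('pics/w6.png'),None,fx=.64,fy=.64);M[325:325+w6.shape[0],400:400+w6.shape[1]]=w6
cv2.imwrite('pics/m2.png',M)
E
```

```text
t 13.95 pos [ 370.3 -310.9  121.1] psi 92.2 q6 -2.54 w 74.9 F [-0.6 -0.3  0.8] tilt [ 0.0025 -0.0033]
459 -104.8 110 80 -> dx -3.862 dy 8.100 dz 0.446 az 2.44
[[709. 439.]
 [399. 300.]
 [397. 475.]]
```

View pics/m2.png

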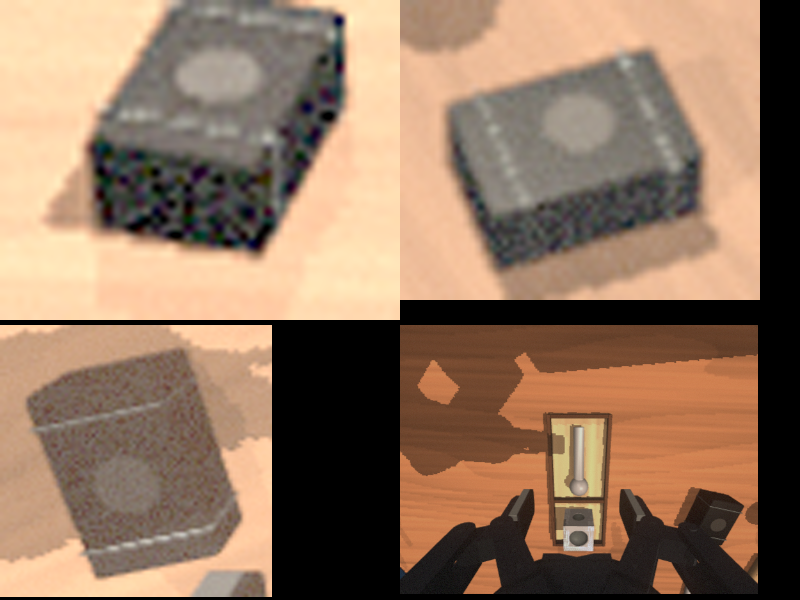

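Doming kit is in place: punch lying in the long compartment with the block beside it in the square one. The charcoal corners are now readable, so I'll refit it.

```bash
cat >> m2.py <<'E'
m=q(36,24,32)
o=[(A,[m[0],m[1],m[3]],S([(272,166),(92,145),(343,18)],(195,190),8)),(B,m,S([(655,50),(698,155),(500,212),(448,105)],(255,260),6,(400,0))),(W,[m[0],m[1],m[2]],S([(208,556),(98,577),(28,401)],(110,190),3.4,(0,325)))]
fit('char',o,(460,-100,0));fit('char BW',o[1:],(460,-100,0))
E
python3 m2.py | tail -2
```

```text
char [ 460.2 -105.    -1.8] yaw deg -10.6 rms 1.57
char BW [ 461.  -105.6   -3.6] yaw deg -11.4 rms 1.63
```

```bash
python3 d.py "460.5 -105 100 79"
```

```text
t 13.95 pos [ 370.3 -310.9  121.1] psi 92.2 q6 -2.54 w 74.9 F [-0.6 -0.3  0.8] tilt [ 0.0025 -0.0033]
460.5 -105 100 79 -> dx -3.922 dy 8.090 dz 0.846 az 2.64
```

{"name": "step_arm", "arguments": {"moves": [{"dx":-3.9,"dy":8.1,"dz":0.8,"ax":0,"ay":0,"az":2.64},{"dx":-3.9,"dy":8.1,"dz":0.8,"ax":0,"ay":0,"az":2.64},{"dx":-3.9,"dy":8.1,"dz":0.8,"ax":0,"ay":0,"az":2.64},{"dx":-3.9,"dy":8.1,"dz":0.8,"ax":0,"ay":0,"az":2.64},{"dx":-3.9,"dy":8.1,"dz":0.8,"ax":0,"ay":0,"az":2.64}]}}

```text
time_s: 14.45
position: [458.4, -100.2, 97.7]
tcp_rot: [-0.002, 0.095, 0.995, 0.001]
force: [-0.0, -0.8, 0.2]
gripper_width: 85.3
grip_force: 0.0
```

{"name": "step_arm", "arguments": {"moves": [{"dx":0,"dy":0,"dz":0.5,"ax":0,"ay":0,"az":0},{"dx":0,"dy":0,"dz":0.5,"ax":0,"ay":0,"az":0}]}}

```text
time_s: 14.65
position: [457.4, -101.7, 84.5]
tcp_rot: [-0.003, 0.095, 0.996, 0.001]
force: [0.2, -0.4, 0.0]
gripper_width: 85.2
grip_force: 0.0
```

```bash
python3 snap.py w7; python3 d.py "460.5 -105 9 79"
```

```text
t 14.7 pos [ 457.8 -102.7   85.3] psi 79.1 q6 -1.84 w 85.7 F [-0.  -0.7 -0.7] tilt [-0.0039  0.0017]
460.5 -105 9 79 -> dx -0.125 dy -0.071 dz 3.054 az 0.01
```

View pics/w7b.png

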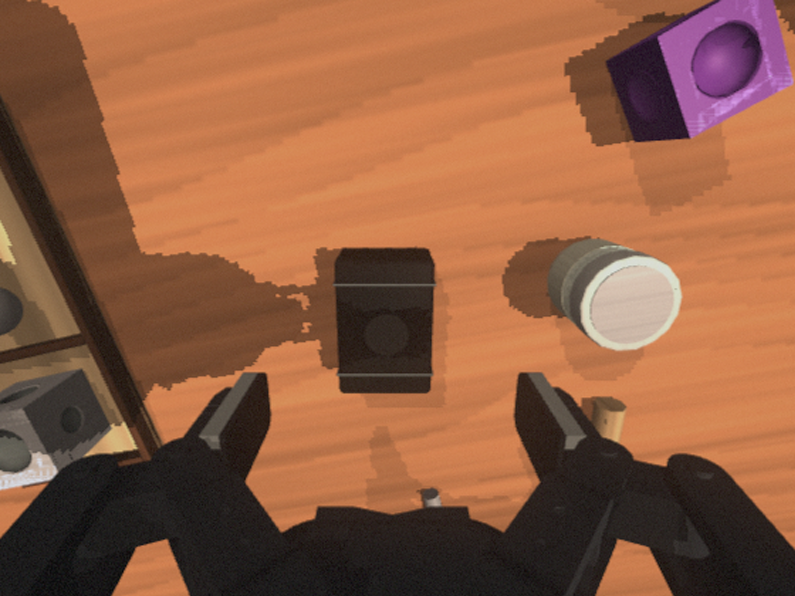

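Charcoal (335–434, 248–392) is square to the jaws and near centre (column 385 against 392), and the jar is clear. I'll descend and grip gently.

{"name": "step_arm", "arguments": {"moves": [{"dx":-0.12,"dy":-0.1,"dz":1.2,"ax":0,"ay":0,"az":0},{"dx":-0.12,"dy":-0.1,"dz":2.4,"ax":0,"ay":0,"az":0},{"dx":-0.12,"dy":-0.1,"dz":3.05,"ax":0,"ay":0,"az":0},{"dx":-0.12,"dy":-0.1,"dz":3.05,"ax":0,"ay":0,"az":0},{"dx":-0.12,"dy":-0.1,"dz":3.05,"ax":0,"ay":0,"az":0}]}}

```text
time_s: 15.2
position: [461.4, -107.4, 10.9]
tcp_rot: [-0.0, 0.096, 0.995, 0.0]
force: [0.4, -0.4, 0.1]
gripper_width: 85.4
grip_force: 0.0
```

{"name": "step_arm", "arguments": {"moves": [{"dx":0,"dy":0,"dz":0,"ax":0,"ay":0,"az":0},{"dx":0,"dy":0,"dz":0,"ax":0,"ay":0,"az":0},{"dx":0,"dy":0,"dz":0,"ax":0,"ay":0,"az":0},{"dx":0,"dy":0,"dz":0,"ax":0,"ay":0,"az":0},{"dx":0,"dy":0,"dz":0,"ax":0,"ay":0,"az":0}], "jaw": -1, "force": 25}}

```text
time_s: 15.7
position: [462.3, -107.2, 11.9]
tcp_rot: [0.001, 0.096, 0.995, -0.0]
force: [-1.9, -0.6, 6.5]
gripper_width: 47.4
grip_force: 26.7
```

{"name": "step_arm", "arguments": {"moves": [{"dx":0,"dy":0,"dz":-0.6,"ax":0,"ay":0,"az":0},{"dx":0,"dy":0,"dz":-1.8,"ax":0,"ay":0,"az":0},{"dx":0,"dy":0,"dz":-3.2,"ax":0,"ay":0,"az":0},{"dx":0,"dy":0,"dz":-4,"ax":0,"ay":0,"az":0},{"dx":0,"dy":0,"dz":-4,"ax":0,"ay":0,"az":0}]}}

```text
time_s: 16.2
position: [463.6, -107.6, 114.0]
tcp_rot: [0.003, 0.096, 0.995, -0.001]
force: [-0.4, 0.1, -0.7]
gripper_width: 47.8
grip_force: 26.1
```

```bash
python3 d.py "426.5 362.8 105 80.9"
```

```text
t 16.2 pos [ 463.6 -107.6  114. ] psi 79.0 q6 -1.84 w 47.8 F [-0.4  0.1 -0.7] tilt [ 0.0061 -0.003 ]
426.5 362.8 105 80.9 -> dx 5.043 dy 18.188 dz 0.359 az -0.38
```

{"name": "step_arm", "arguments": {"moves": [{"dx":0.3,"dy":1.0,"dz":0,"ax":0,"ay":0,"az":0},{"dx":0.7,"dy":2.6,"dz":0,"ax":0,"ay":0,"az":-0.1},{"dx":1.2,"dy":4.4,"dz":0,"ax":0,"ay":0,"az":-0.2},{"dx":1.7,"dy":6.2,"dz":0,"ax":0,"ay":0,"az":-0.3},{"dx":2.2,"dy":8.0,"dz":0,"ax":0,"ay":0,"az":-0.38}]}}

```text
time_s: 16.7
position: [444.6, 101.7, 109.9]
tcp_rot: [-0.001, 0.079, 0.997, -0.0]
force: [0.5, 0.8, -0.7]
gripper_width: 47.8
grip_force: 26.1
```

```bash
python3 d.py "426.5 362.8 105 80.9"
```

```text
t 16.7 pos [444.6 101.7 109.9] psi 80.9 q6 -1.43 w 47.8 F [ 0.5  0.8 -0.7] tilt [-0.0014  0.0001]
426.5 362.8 105 80.9 -> dx 2.369 dy 10.197 dz 0.196 az -0.00
```

{"name": "step_arm", "arguments": {"moves": [{"dx":0.4,"dy":1.8,"dz":0,"ax":0,"ay":0,"az":0},{"dx":0.8,"dy":3.6,"dz":0,"ax":0,"ay":0,"az":0},{"dx":1.3,"dy":5.4,"dz":0,"ax":0,"ay":0,"az":0},{"dx":1.7,"dy":7.2,"dz":0,"ax":0,"ay":0,"az":0},{"dx":2.1,"dy":8.8,"dz":0,"ax":0,"ay":0,"az":0}]}}

```text
time_s: 17.2
position: [427.5, 327.6, 109.7]
tcp_rot: [-0.001, 0.079, 0.997, -0.0]
force: [0.6, 0.2, -1.4]
gripper_width: 47.3
grip_force: 26.1
```

{"name": "step_arm", "arguments": {"moves": [{"dx":0.2,"dy":1.0,"dz":0,"ax":0,"ay":0,"az":0},{"dx":0.2,"dy":1.0,"dz":1,"ax":0,"ay":0,"az":0},{"dx":0.2,"dy":1.0,"dz":1.6,"ax":0,"ay":0,"az":0},{"dx":0.2,"dy":1.0,"dz":1.6,"ax":0,"ay":0,"az":0}]}}

```text
time_s: 17.6
position: [425.0, 350.2, 67.5]
tcp_rot: [-0.003, 0.079, 0.997, -0.002]
force: [-1.0, 0.0, -0.9]
gripper_width: 47.5
grip_force: 26.2
```

```bash
python3 snap.py w8; python3 d.py "426.5 362.8 25 80.9"
```

```text
t 17.65 pos [426.1 350.5  68.9] psi 80.9 q6 -0.93 w 47.5 F [ 0.3 -0.  -0.6] tilt [-0.0039 -0.0021]
426.5 362.8 25 80.9 -> dx 0.062 dy 0.490 dz 1.758 az 0.00
```

View pics/w8b.png

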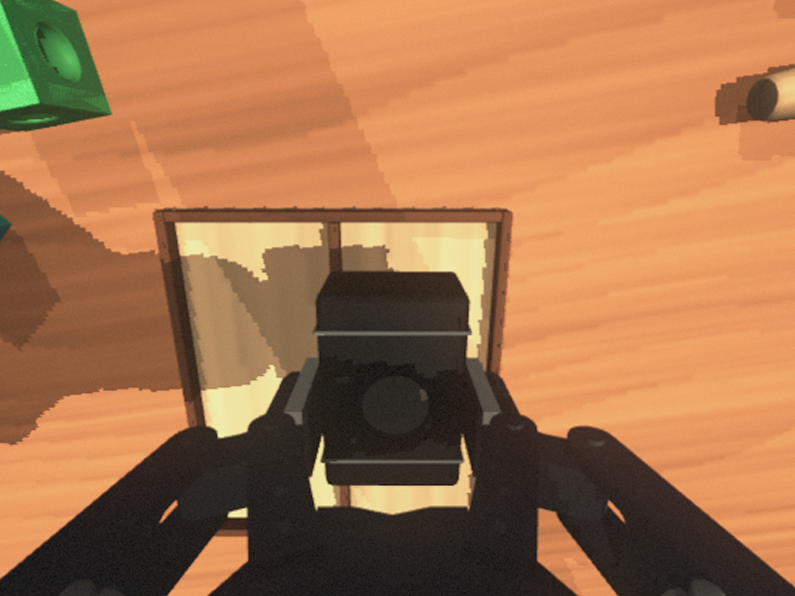

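Charcoal is held level and square to the tray, about 12 mm short of its compartment's centre line. The tray's far rim corners are at (156,211) and (511,211), with the divider at (330–342,222). I'll refine the tray pose.

```bash
cat >> m2.py <<'E'
W8=pickle.load(open('pics/w8.pkl','rb'))
o8=(W8,[(-95,-82.5,15),(-95,82.5,15),(-90,-77.5,15),(-90,77.5,15),(-90,-2.5,15),(-90,2.5,15)],w([(156,211),(511,211),(176,222),(499,222),(330,222),(342,222)]))
m=q(95,82.5,15)
fit('stray8',[o8,(W,m[1:3],w([(603,264),(578,18)]))],(460,317,0))
r=fit('stray all',[o8,(A,m,S([(703,298),(362,245),(380,28),(677,68)],(370,180),4,(320,0))),(B,m,S([(303,338),(384,500),(70,573),(12,405)],(145,133),4,(0,330))),(W,m[1:3],w([(603,264),(578,18)]))],(550,250,0))
c,s=np.cos(r[3]),np.sin(r[3])
for k in((-40,40),(52.5,40),(0,-40)): print(k,np.round(np.array([[c,-s],[s,c]])@k+r[:2],1))
E
python3 m2.py | tail -5
```

```text
stray8 [461.4 317.4  -7.5] yaw deg -8.9 rms 1.23
stray all [460.9 317.3  -4.3] yaw deg -9.1 rms 1.46
(-40, 40) [427.7 363.1]
(52.5, 40) [519.  348.6]
(0, -40) [454.6 277.8]
```

{"name": "step_arm", "arguments": {"moves": [{"dx":-0.04,"dy":0.5,"dz":0,"ax":0,"ay":0,"az":0},{"dx":-0.04,"dy":0.5,"dz":0.8,"ax":0,"ay":0,"az":0},{"dx":-0.04,"dy":0.5,"dz":1.5,"ax":0,"ay":0,"az":0},{"dx":-0.04,"dy":0.5,"dz":1.75,"ax":0,"ay":0,"az":0},{"dx":-0.04,"dy":0.5,"dz":1.75,"ax":0,"ay":0,"az":0}]}}

```text
time_s: 18.15
position: [430.8, 363.5, 26.9]
tcp_rot: [-0.0, 0.079, 0.997, -0.0]
force: [-0.4, -0.0, -0.8]
gripper_width: 47.8
grip_force: 26.2
```

```bash
python3 d.py "429 363 18 80.9"
```

```text
t 18.15 pos [430.8 363.5  26.9] psi 80.9 q6 -0.91 w 47.8 F [-0.4 -0.  -0.8] tilt [-0.0005 -0.0001]
429 363 18 80.9 -> dx 0.067 dy -0.030 dz 0.357 az -0.00
```

{"name": "step_arm", "arguments": {"moves": [{"dx":0.05,"dy":-0.02,"dz":0.12,"ax":0,"ay":0,"az":0},{"dx":0.05,"dy":-0.02,"dz":0.24,"ax":0,"ay":0,"az":0},{"dx":0.05,"dy":-0.02,"dz":0.3,"ax":0,"ay":0,"az":0},{"dx":0.05,"dy":-0.02,"dz":0.3,"ax":0,"ay":0,"az":0}]}}

```text
time_s: 18.55
position: [429.4, 363.0, 19.7]
tcp_rot: [0.0, 0.079, 0.997, 0.0]
force: [0.1, -0.1, -1.9]
gripper_width: 47.3
grip_force: 26.2
```

{"name": "step_arm", "arguments": {"moves": [{"dx":0,"dy":0,"dz":0.05,"ax":0,"ay":0,"az":0},{"dx":0,"dy":0,"dz":0.05,"ax":0,"ay":0,"az":0}]}}

```text
time_s: 18.75
position: [429.4, 363.0, 18.4]
tcp_rot: [0.0, 0.079, 0.997, 0.0]
force: [0.6, 0.0, -0.4]
gripper_width: 47.8
grip_force: 26.2
```

{"name": "step_arm", "arguments": {"moves": [{"dx":0,"dy":0,"dz":0.04,"ax":0,"ay":0,"az":0},{"dx":0,"dy":0,"dz":0.04,"ax":0,"ay":0,"az":0}]}}

```text
time_s: 18.95
position: [429.3, 362.9, 17.2]
tcp_rot: [-0.0, 0.079, 0.997, -0.0]
force: [-0.3, -0.1, -1.7]
gripper_width: 47.4
grip_force: 26.2
```

{"name": "step_arm", "arguments": {"moves": [{"dx":0,"dy":0,"dz":0.03,"ax":0,"ay":0,"az":0},{"dx":0,"dy":0,"dz":0.03,"ax":0,"ay":0,"az":0}]}}

```text
time_s: 19.15
position: [429.4, 363.0, 16.9]
tcp_rot: [0.0, 0.079, 0.997, 0.0]
force: [-0.6, -0.9, 2.5]
gripper_width: 47.7
grip_force: 26.6
```

{"name": "step_arm", "arguments": {"moves": [{"dx":0,"dy":0,"dz":0.03,"ax":0,"ay":0,"az":0},{"dx":0,"dy":0,"dz":0.03,"ax":0,"ay":0,"az":0}]}}

```text
time_s: 19.35
position: [429.4, 363.0, 16.9]
tcp_rot: [0.0, 0.079, 0.997, 0.0]
force: [-3.0, -1.3, 9.7]
gripper_width: 47.5
grip_force: 27.3
```

{"name": "step_arm", "arguments": {"moves": [{"dx":0,"dy":0,"dz":-0.02,"ax":0,"ay":0,"az":0},{"dx":0,"dy":0,"dz":-0.02,"ax":0,"ay":0,"az":0},{"dx":0,"dy":0,"dz":-0.02,"ax":0,"ay":0,"az":0},{"dx":0,"dy":0,"dz":-0.8,"ax":0,"ay":0,"az":0},{"dx":0,"dy":0,"dz":-2.6,"ax":0,"ay":0,"az":0}], "jaw": 1}}

```text
time_s: 19.85
position: [426.6, 361.3, 77.6]
tcp_rot: [-0.004, 0.079, 0.997, -0.003]
force: [1.1, 0.4, -0.3]
gripper_width: 85.7
grip_force: 0.0
```

```bash
python3 d.py "462 6.8 110 80.9"
```

```text
t 19.85 pos [426.6 361.3  77.6] psi 80.9 q6 -0.91 w 85.7 F [ 1.1  0.4 -0.3] tilt [-0.008  -0.0044]
462 6.8 110 80.9 -> dx -3.644 dy -13.776 dz -1.296 az -0.00
```

{"name": "step_arm", "arguments": {"moves": [{"dx":0,"dy":0,"dz":-1.3,"ax":0,"ay":0,"az":0},{"dx":-3.6,"dy":-13.6,"dz":-1.6,"ax":0,"ay":0,"az":0},{"dx":-3.6,"dy":-13.6,"dz":-1.6,"ax":0,"ay":0,"az":0},{"dx":-3.6,"dy":-13.6,"dz":-1.6,"ax":0,"ay":0,"az":0},{"dx":-3.6,"dy":-13.6,"dz":-1.6,"ax":0,"ay":0,"az":0}]}}

```text
time_s: 20.35
position: [449.1, 162.4, 117.6]
tcp_rot: [0.0, 0.079, 0.997, 0.0]
force: [1.0, 0.0, 0.1]
gripper_width: 85.2
grip_force: 0.0
```

```bash
python3 d.py "462 6.8 110 80.9"
```

```text
t 20.35 pos [449.1 162.4 117.6] psi 81.0 q6 -1.3 w 85.2 F [1.  0.  0.1] tilt [ 0.0004 -0.    ]
462 6.8 110 80.9 -> dx -1.486 dy -6.067 dz 0.306 az 0.01
```

{"name": "step_arm", "arguments": {"moves": [{"dx":-1.4,"dy":-5.6,"dz":0.3,"ax":0,"ay":0,"az":0},{"dx":-1.4,"dy":-5.6,"dz":0.3,"ax":0,"ay":0,"az":0},{"dx":-1.4,"dy":-5.6,"dz":0.3,"ax":0,"ay":0,"az":0},{"dx":-1.4,"dy":-5.6,"dz":0.3,"ax":0,"ay":0,"az":0},{"dx":-1.4,"dy":-5.6,"dz":0.3,"ax":0,"ay":0,"az":0}]}}

```text
time_s: 20.85
position: [461.7, 19.2, 109.9]
tcp_rot: [-0.0, 0.081, 0.997, 0.0]
force: [0.1, -0.3, -0.5]
gripper_width: 85.3
grip_force: 0.0
```

```bash
python3 d.py "462 6.8 75 80.9"
```

```text
t 20.85 pos [461.7  19.2 109.9] psi 80.7 q6 -1.61 w 85.3 F [ 0.1 -0.3 -0.5] tilt [-0.0005  0.0004]
462 6.8 75 80.9 -> dx -0.093 dy -0.489 dz 1.396 az -0.04
```

{"name": "step_arm", "arguments": {"moves": [{"dx":-0.09,"dy":-0.49,"dz":0.6,"ax":0,"ay":0,"az":-0.04},{"dx":-0.09,"dy":-0.49,"dz":1.4,"ax":0,"ay":0,"az":-0.04},{"dx":-0.09,"dy":-0.49,"dz":1.4,"ax":0,"ay":0,"az":-0.04},{"dx":-0.09,"dy":-0.49,"dz":1.4,"ax":0,"ay":0,"az":-0.04}]}}

```text
time_s: 21.25
position: [461.6, 9.2, 75.1]
tcp_rot: [-0.001, 0.077, 0.997, 0.0]
force: [0.4, -0.2, -0.1]
gripper_width: 85.6
grip_force: 0.0
```

```bash
python3 d.py "462 6.8 14 80.9"; python3 snap.py w9
python3 - <<'E'
import cv2,pickle,numpy as np
from geo import proj
im=cv2.imread('pics/w9.png');p=pickle.load(open('pics/w9.pkl','rb'))
X=np.array([[462+23*np.cos(t),6.8+23*np.sin(t),48] for t in np.linspace(0,6.28,9)[:-1]])
print(np.round(proj(p,X)).tolist())
# brightness profile through the lid's centre row
c=proj(p,np.array([[462,6.8,48.]]))[0];print(c)
r=im[int(c[1])].astype(int);print([int(v) for v in r[200:360:4].mean(1)])
E
```

```text
t 21.25 pos [461.6   9.2  75.1] psi 81.2 q6 -1.64 w 85.6 F [ 0.4 -0.2 -0.1] tilt [-0.0013  0.0005]
462 6.8 14 80.9 -> dx -0.031 dy -0.092 dz 2.442 az 0.06
[[278.0, 277.0], [302.0, 264.0], [309.0, 239.0], [295.0, 216.0], [266.0, 209.0], [242.0, 224.0], [236.0, 249.0], [251.0, 271.0]]
[272.40587729 244.31925512]
[108, 128, 128, 128, 129, 131, 128, 129, 128, 98, 107, 93, 92, 89, 93, 94, 97, 97, 92, 92, 93, 95, 93, 94, 98, 93, 110, 102, 110, 124, 125, 126, 121, 125, 127, 122, 128, 132, 132, 133]
```

The profile shows the lid from about column 236 to 312, against a prediction of 236–309, so the jar is centred well enough. I'll descend and grip.

{"name": "step_arm", "arguments": {"moves": [{"dx":-0.03,"dy":-0.08,"dz":1.0,"ax":0,"ay":0,"az":0},{"dx":-0.03,"dy":-0.08,"dz":1.9,"ax":0,"ay":0,"az":0},{"dx":-0.03,"dy":-0.08,"dz":2.44,"ax":0,"ay":0,"az":0},{"dx":-0.03,"dy":-0.08,"dz":2.44,"ax":0,"ay":0,"az":0}]}}

```text
time_s: 21.7
position: [461.8, 6.5, 13.5]
tcp_rot: [-0.001, 0.077, 0.997, 0.0]
force: [-0.4, 1.2, 0.1]
gripper_width: 85.5
grip_force: 0.0
```

{"name": "step_arm", "arguments": {"moves": [{"dx":0,"dy":0,"dz":0,"ax":0,"ay":0,"az":0},{"dx":0,"dy":0,"dz":0,"ax":0,"ay":0,"az":0},{"dx":0,"dy":0,"dz":0,"ax":0,"ay":0,"az":0},{"dx":0,"dy":0,"dz":0,"ax":0,"ay":0,"az":0},{"dx":0,"dy":0,"dz":0,"ax":0,"ay":0,"az":0}], "jaw": -1, "force": 30}}

```text
time_s: 22.2
position: [463.4, 5.6, 15.3]
tcp_rot: [0.001, 0.078, 0.997, -0.0]
force: [-0.7, 1.3, 5.8]
gripper_width: 45.2
grip_force: 29.9
```

{"name": "step_arm", "arguments": {"moves": [{"dx":0,"dy":0,"dz":-0.6,"ax":0,"ay":0,"az":0},{"dx":0,"dy":0,"dz":-1.8,"ax":0,"ay":0,"az":0},{"dx":0,"dy":0,"dz":-3.0,"ax":0,"ay":0,"az":0},{"dx":0,"dy":0,"dz":-3.6,"ax":0,"ay":0,"az":0},{"dx":0,"dy":0,"dz":-3.6,"ax":0,"ay":0,"az":0}]}}

```text
time_s: 22.7
position: [464.4, 5.3, 106.8]
tcp_rot: [0.003, 0.078, 0.997, -0.0]
force: [-0.4, 0.2, -1.1]
gripper_width: 45.0
grip_force: 31.0
```

```bash
python3 d.py "519 348.6 110 80.9"
```

```text
t 22.7 pos [464.4   5.3 106.8] psi 81.1 q6 -1.65 w 45.0 F [-0.4  0.2 -1.1] tilt [ 0.0059 -0.0013]
519 348.6 110 80.9 -> dx -0.035 dy 13.904 dz -0.128 az 0.04
```

{"name": "step_arm", "arguments": {"moves": [{"dx":0,"dy":1.0,"dz":0,"ax":0,"ay":0,"az":0},{"dx":0,"dy":2.6,"dz":0,"ax":0,"ay":0,"az":0},{"dx":0,"dy":4.4,"dz":0,"ax":0,"ay":0,"az":0},{"dx":0,"dy":6.2,"dz":0,"ax":0,"ay":0,"az":0},{"dx":0,"dy":8.0,"dz":0,"ax":0,"ay":0,"az":0}]}}

```text
time_s: 23.2
position: [492.8, 204.8, 103.0]
tcp_rot: [-0.001, 0.078, 0.997, -0.0]
force: [0.5, -1.2, -0.9]
gripper_width: 45.3
grip_force: 31.1
```

```bash
python3 d.py "519 348.6 110 80.9"
```

```text
t 23.2 pos [492.8 204.8 103. ] psi 81.1 q6 -1.23 w 45.3 F [ 0.5 -1.2 -0.9] tilt [-0.0014 -0.0003]
519 348.6 110 80.9 -> dx -0.144 dy 5.845 dz -0.280 az 0.03
```

{"name": "step_arm", "arguments": {"moves": [{"dx":0,"dy":1.7,"dz":0,"ax":0,"ay":0,"az":0},{"dx":0,"dy":3.4,"dz":0,"ax":0,"ay":0,"az":0},{"dx":-0.1,"dy":4.8,"dz":0,"ax":0,"ay":0,"az":0},{"dx":-0.1,"dy":5.6,"dz":0,"ax":0,"ay":0,"az":0},{"dx":-0.1,"dy":5.6,"dz":0,"ax":0,"ay":0,"az":0}]}}

```text
time_s: 23.7
position: [516.8, 343.7, 102.5]
tcp_rot: [-0.001, 0.076, 0.997, 0.0]
force: [1.1, -0.6, -0.5]
gripper_width: 44.4
grip_force: 31.1
```

```bash
python3 d.py "519 348.6 40 80.9"
```

```text
t 23.7 pos [516.8 343.7 102.5] psi 81.3 q6 -1.01 w 44.4 F [ 1.1 -0.6 -0.5] tilt [-0.0012  0.0002]
519 348.6 40 80.9 -> dx -0.056 dy 0.206 dz 2.499 az 0.07
```

{"name": "step_arm", "arguments": {"moves": [{"dx":-0.06,"dy":0.2,"dz":1.0,"ax":0,"ay":0,"az":0.07},{"dx":-0.06,"dy":0.2,"dz":2.0,"ax":0,"ay":0,"az":0.07},{"dx":-0.06,"dy":0.2,"dz":2.6,"ax":0,"ay":0,"az":0.07},{"dx":-0.06,"dy":0.2,"dz":2.6,"ax":0,"ay":0,"az":0.07},{"dx":-0.06,"dy":0.2,"dz":2.6,"ax":0,"ay":0,"az":0.07}]}}

```text
time_s: 24.2
position: [519.8, 345.3, 39.0]
tcp_rot: [-0.0, 0.081, 0.997, -0.0]
force: [0.3, 0.3, -0.6]
gripper_width: 44.7
grip_force: 31.1
```

```bash
python3 d.py "519 348.6 25 80.9"
```

```text
t 24.2 pos [519.8 345.3  39. ] psi 80.7 q6 -1.0 w 44.7 F [ 0.3  0.3 -0.6] tilt [-0.0006 -0.0004]
519 348.6 25 80.9 -> dx 0.052 dy 0.125 dz 0.562 az -0.04
```

{"name": "step_arm", "arguments": {"moves": [{"dx":0.05,"dy":0.12,"dz":0.2,"ax":0,"ay":0,"az":0},{"dx":0.05,"dy":0.12,"dz":0.4,"ax":0,"ay":0,"az":0},{"dx":0.05,"dy":0.12,"dz":0.6,"ax":0,"ay":0,"az":0},{"dx":0.05,"dy":0.12,"dz":0.65,"ax":0,"ay":0,"az":0},{"dx":0.05,"dy":0.12,"dz":0.65,"ax":0,"ay":0,"az":0}]}}

```text
time_s: 24.7
position: [518.8, 349.0, 22.6]
tcp_rot: [-0.0, 0.081, 0.997, -0.0]
force: [0.4, 0.6, -1.6]
gripper_width: 45.1
grip_force: 31.1
```

{"name": "step_arm", "arguments": {"moves": [{"dx":0,"dy":0,"dz":0.04,"ax":0,"ay":0,"az":0},{"dx":0,"dy":0,"dz":0.04,"ax":0,"ay":0,"az":0}]}}

```text
time_s: 24.9
position: [519.1, 349.1, 21.9]
tcp_rot: [0.0, 0.081, 0.997, 0.0]
force: [0.0, 0.3, -2.0]
gripper_width: 44.8
grip_force: 31.1
```

{"name": "step_arm", "arguments": {"moves": [{"dx":0,"dy":0,"dz":0.03,"ax":0,"ay":0,"az":0},{"dx":0,"dy":0,"dz":0.03,"ax":0,"ay":0,"az":0}]}}

```text
time_s: 25.1
position: [519.1, 349.1, 21.1]
tcp_rot: [0.0, 0.081, 0.997, 0.0]
force: [0.4, 0.6, -0.7]
gripper_width: 45.0
grip_force: 31.1
```

{"name": "step_arm", "arguments": {"moves": [{"dx":0,"dy":0,"dz":0.03,"ax":0,"ay":0,"az":0},{"dx":0,"dy":0,"dz":0.03,"ax":0,"ay":0,"az":0}]}}

```text
time_s: 25.3
position: [519.1, 349.2, 20.4]
tcp_rot: [0.0, 0.081, 0.997, 0.0]
force: [-0.0, -0.3, -0.5]
gripper_width: 45.1
grip_force: 31.2
```

{"name": "step_arm", "arguments": {"moves": [{"dx":0,"dy":0,"dz":0.03,"ax":0,"ay":0,"az":0},{"dx":0,"dy":0,"dz":0.03,"ax":0,"ay":0,"az":0}]}}

```text
time_s: 25.5
position: [519.1, 349.2, 20.4]
tcp_rot: [0.0, 0.081, 0.997, 0.0]
force: [-1.8, -0.6, 4.9]
gripper_width: 44.7
grip_force: 31.6
```

{"name": "step_arm", "arguments": {"moves": [{"dx":0,"dy":0,"dz":-0.01,"ax":0,"ay":0,"az":0},{"dx":0,"dy":0,"dz":-0.01,"ax":0,"ay":0,"az":0},{"dx":0,"dy":0,"dz":-0.01,"ax":0,"ay":0,"az":0},{"dx":0,"dy":0,"dz":-0.8,"ax":0,"ay":0,"az":0},{"dx":0,"dy":0,"dz":-2.6,"ax":0,"ay":0,"az":0}], "jaw": 1}}

```text
time_s: 26.0
position: [516.0, 347.6, 80.9]
tcp_rot: [-0.004, 0.081, 0.997, -0.002]
force: [0.3, 0.4, -1.2]
gripper_width: 85.4
grip_force: 0.0
```

```bash
python3 d.py "583.2 6.7 110 78.8"
```

```text
t 26.0 pos [516.  347.6  80.9] psi 80.7 q6 -1.0 w 85.4 F [ 0.3  0.4 -1.2] tilt [-0.0087 -0.0038]
583.2 6.7 110 78.8 -> dx -4.846 dy -13.028 dz -1.165 az 0.39
```

{"name": "step_arm", "arguments": {"moves": [{"dx":0,"dy":0,"dz":-1.3,"ax":0,"ay":0,"az":0},{"dx":-4.8,"dy":-12.9,"dz":-1.2,"ax":0,"ay":0,"az":0.39},{"dx":-4.8,"dy":-12.9,"dz":-1.2,"ax":0,"ay":0,"az":0.39},{"dx":-4.8,"dy":-12.9,"dz":-1.2,"ax":0,"ay":0,"az":0.39},{"dx":-4.8,"dy":-12.9,"dz":-1.2,"ax":0,"ay":0,"az":0.39}]}}

```text
time_s: 26.5
position: [557.8, 151.3, 115.8]
tcp_rot: [0.0, 0.097, 0.995, 0.0]
force: [1.0, 0.3, 0.3]
gripper_width: 85.3
grip_force: 0.0
```

```bash
python3 d.py "583.2 6.7 110 78.8"
```

```text
t 26.5 pos [557.8 151.3 115.8] psi 78.9 q6 -1.3 w 85.3 F [1.  0.3 0.3] tilt [ 0.0006 -0.    ]
583.2 6.7 110 78.8 -> dx -2.114 dy -5.478 dz 0.232 az 0.01
```

{"name": "step_arm", "arguments": {"moves": [{"dx":-2,"dy":-5.1,"dz":0.2,"ax":0,"ay":0,"az":0},{"dx":-2,"dy":-5.1,"dz":0.2,"ax":0,"ay":0,"az":0},{"dx":-2,"dy":-5.1,"dz":0.2,"ax":0,"ay":0,"az":0},{"dx":-2,"dy":-5.1,"dz":0.2,"ax":0,"ay":0,"az":0},{"dx":-2,"dy":-5.1,"dz":0.2,"ax":0,"ay":0,"az":0}]}}

```text
time_s: 27.0
position: [581.9, 17.1, 110.4]
tcp_rot: [-0.0, 0.099, 0.995, 0.0]
force: [0.3, 1.7, 0.5]
gripper_width: 85.2
grip_force: 0.0
```

```bash
python3 d.py "583.2 6.7 50 78.8"
```

```text
t 27.0 pos [581.9  17.1 110.4] psi 78.7 q6 -1.54 w 85.2 F [0.3 1.7 0.5] tilt [-0.0005  0.0004]
583.2 6.7 50 78.8 -> dx -0.131 dy -0.400 dz 2.415 az -0.03
```

{"name": "step_arm", "arguments": {"moves": [{"dx":-0.13,"dy":-0.4,"dz":1.0,"ax":0,"ay":0,"az":0},{"dx":-0.13,"dy":-0.4,"dz":2.0,"ax":0,"ay":0,"az":0},{"dx":-0.13,"dy":-0.4,"dz":2.4,"ax":0,"ay":0,"az":0},{"dx":-0.13,"dy":-0.4,"dz":2.4,"ax":0,"ay":0,"az":0}]}}

```text
time_s: 27.4
position: [581.7, 9.2, 49.1]
tcp_rot: [-0.002, 0.097, 0.995, 0.0]
force: [0.2, 0.4, 0.2]
gripper_width: 85.2
grip_force: 0.0
```

```bash
python3 snap.py w10; python3 d.py "583.2 6.7 2 78.8"
python3 - <<'E'
import cv2,pickle,numpy as np
from geo import proj
im=cv2.imread('pics/w10.png').astype(int);p=pickle.load(open('pics/w10.pkl','rb'))
u=np.array([np.cos(np.radians(-11.2)),np.sin(np.radians(-11.2)),0]);c0=np.array([617.5,0,7.5])
for s in(-78,-60,-35,-10): print(s,np.round(proj(p,(c0+s*u+np.array([0,0,8]))[None])[0]))
c=proj(p,(c0-45*u+[0,0,8])[None])[0]; r=im[int(c[1])-1:int(c[1])+2].mean(0)
for k in range(240,312,3): print(k,r[k].astype(int).tolist(),end=' ')
E
```

```text
t 27.45 pos [582.8   8.9  50.4] psi 78.9 q6 -1.55 w 85.4 F [ 0.  -0.4  0.2] tilt [-0.0014  0.0004]
583.2 6.7 2 78.8 -> dx -0.033 dy -0.085 dz 1.935 az 0.02
-78 [273. 175.]
-60 [273. 204.]
-35 [273. 242.]
-10 [273. 276.]
240 [46, 71, 113] 243 [46, 72, 112] 246 [43, 70, 111] 249 [44, 70, 111] 252 [45, 69, 111] 255 [44, 69, 111] 258 [44, 69, 107] 261 [52, 75, 103] 264 [70, 105, 142] 267 [85, 126, 170] 270 [86, 129, 173] 273 [78, 115, 148] 276 [70, 104, 134] 279 [46, 69, 93] 282 [44, 64, 88] 285 [39, 58, 91] 288 [41, 63, 101] 291 [43, 69, 110] 294 [46, 70, 110] 297 [46, 70, 110] 300 [46, 70, 110] 303 [44, 69, 109] 306 [46, 71, 113] 309 [71, 114, 186]
```

The profile shows the handle at columns 261–283 (centre 272, predicted 273). I'll descend and grip.

{"name": "step_arm", "arguments": {"moves": [{"dx":-0.03,"dy":-0.09,"dz":0.9,"ax":0,"ay":0,"az":0},{"dx":-0.03,"dy":-0.09,"dz":1.6,"ax":0,"ay":0,"az":0},{"dx":-0.03,"dy":-0.09,"dz":1.93,"ax":0,"ay":0,"az":0},{"dx":-0.03,"dy":-0.09,"dz":1.93,"ax":0,"ay":0,"az":0}]}}

```text
time_s: 27.85
position: [583.4, 5.8, 2.3]
tcp_rot: [-0.0, 0.097, 0.995, 0.0]
force: [0.3, 0.2, 0.1]
gripper_width: 85.4
grip_force: 0.0
```

{"name": "step_arm", "arguments": {"moves": [{"dx":0,"dy":0,"dz":0,"ax":0,"ay":0,"az":0},{"dx":0,"dy":0,"dz":0,"ax":0,"ay":0,"az":0},{"dx":0,"dy":0,"dz":0,"ax":0,"ay":0,"az":0},{"dx":0,"dy":0,"dz":0,"ax":0,"ay":0,"az":0},{"dx":0,"dy":0,"dz":0,"ax":0,"ay":0,"az":0}], "jaw": -1, "force": 30}}

```text
time_s: 28.35
position: [583.9, 5.3, 2.9]
tcp_rot: [0.0, 0.098, 0.995, -0.0]
force: [-0.0, 0.2, 2.2]
gripper_width: 14.4
grip_force: 30.9
```

{"name": "step_arm", "arguments": {"moves": [{"dx":0,"dy":0,"dz":0,"ax":0,"ay":0,"az":0},{"dx":0,"dy":0,"dz":0,"ax":0,"ay":0,"az":0}]}}

```text
time_s: 28.55
position: [583.9, 5.3, 2.9]
tcp_rot: [0.0, 0.098, 0.995, -0.0]
force: [-1.9, 0.7, 5.3]
gripper_width: 14.1
grip_force: 31.4
```

{"name": "step_arm", "arguments": {"moves": [{"dx":0,"dy":0,"dz":-0.6,"ax":0,"ay":0,"az":0},{"dx":0,"dy":0,"dz":-1.8,"ax":0,"ay":0,"az":0},{"dx":0,"dy":0,"dz":-3.0,"ax":0,"ay":0,"az":0},{"dx":0,"dy":0,"dz":-3.6,"ax":0,"ay":0,"az":0},{"dx":0,"dy":0,"dz":-3.6,"ax":0,"ay":0,"az":0}]}}

```text
time_s: 29.05
position: [585.2, 5.0, 94.7]
tcp_rot: [0.002, 0.098, 0.995, -0.0]
force: [0.1, 0.1, -0.8]
gripper_width: 14.6
grip_force: 30.8
```

```bash
python3 d.py "420 283.3 100 80.9"
```

```text
t 29.05 pos [585.2   5.   94.7] psi 78.8 q6 -1.56 w 14.6 F [ 0.1  0.1 -0.8] tilt [ 0.0047 -0.0009]
420 283.3 100 80.9 -> dx 8.645 dy 9.637 dz -0.212 az -0.42
```

{"name": "step_arm", "arguments": {"moves": [{"dx":0.7,"dy":0.8,"dz":0,"ax":0,"ay":0,"az":0},{"dx":1.8,"dy":2.0,"dz":0,"ax":0,"ay":0,"az":-0.1},{"dx":3.0,"dy":3.4,"dz":0,"ax":0,"ay":0,"az":-0.2},{"dx":4.2,"dy":4.7,"dz":0,"ax":0,"ay":0,"az":-0.3},{"dx":5.4,"dy":6.0,"dz":0,"ax":0,"ay":0,"az":-0.42}]}}

```text
time_s: 29.55
position: [478.2, 179.6, 90.8]
tcp_rot: [-0.001, 0.079, 0.997, -0.0]
force: [1.2, -0.2, 0.2]
gripper_width: 14.3
grip_force: 30.8
```

```bash
python3 d.py "421 283.2 95 80.9"
```

```text
t 29.55 pos [478.2 179.6  90.8] psi 80.9 q6 -1.27 w 14.3 F [ 1.2 -0.2  0.2] tilt [-0.0025 -0.0003]
421 283.2 95 80.9 -> dx 2.916 dy 3.727 dz -0.168 az -0.00
```

{"name": "step_arm", "arguments": {"moves": [{"dx":1.1,"dy":1.4,"dz":0,"ax":0,"ay":0,"az":0},{"dx":2.1,"dy":2.7,"dz":0,"ax":0,"ay":0,"az":0},{"dx":2.8,"dy":3.5,"dz":0,"ax":0,"ay":0,"az":0},{"dx":2.8,"dy":3.5,"dz":0,"ax":0,"ay":0,"az":0},{"dx":2.8,"dy":3.5,"dz":0,"ax":0,"ay":0,"az":0}]}}

```text
time_s: 30.05
position: [424.1, 276.2, 91.2]
tcp_rot: [-0.001, 0.078, 0.997, -0.001]
force: [-0.0, 0.1, -1.2]
gripper_width: 14.7
grip_force: 30.8
```

```bash
python3 d.py "421 283.2 35 80.9"
```

```text
t 30.05 pos [424.1 276.2  91.2] psi 81.0 q6 -1.06 w 14.7 F [-0.   0.1 -1.2] tilt [-0.0016 -0.001 ]
421 283.2 35 80.9 -> dx 0.165 dy 0.259 dz 2.250 az 0.02
```

{"name": "step_arm", "arguments": {"moves": [{"dx":0.16,"dy":0.26,"dz":0.9,"ax":0,"ay":0,"az":0.02},{"dx":0.16,"dy":0.26,"dz":1.8,"ax":0,"ay":0,"az":0.02},{"dx":0.16,"dy":0.26,"dz":2.3,"ax":0,"ay":0,"az":0.02},{"dx":0.16,"dy":0.26,"dz":2.3,"ax":0,"ay":0,"az":0.02},{"dx":0.16,"dy":0.26,"dz":2.3,"ax":0,"ay":0,"az":0.02}]}}

```text
time_s: 30.55
position: [422.6, 282.6, 34.9]
tcp_rot: [-0.0, 0.081, 0.997, -0.0]
force: [-1.1, 0.0, 0.5]
gripper_width: 14.6
grip_force: 30.8
```

```bash
python3 d.py "421 283.2 12 80.9"
```

```text
t 30.55 pos [422.6 282.6  34.9] psi 80.7 q6 -1.04 w 14.6 F [-1.1  0.   0.5] tilt [-0.0004 -0.0003]
421 283.2 12 80.9 -> dx 0.067 dy 0.015 dz 0.915 az -0.03
```

Grasp height was 2.9, so I expect contact near TCP z of 7.9.

{"name": "step_arm", "arguments": {"moves": [{"dx":0.06,"dy":0,"dz":0.3,"ax":0,"ay":0,"az":0},{"dx":0.06,"dy":0,"dz":0.6,"ax":0,"ay":0,"az":0},{"dx":0.06,"dy":0,"dz":0.85,"ax":0,"ay":0,"az":0},{"dx":0.06,"dy":0,"dz":0.98,"ax":0,"ay":0,"az":0},{"dx":0.06,"dy":0,"dz":0.98,"ax":0,"ay":0,"az":0}]}}

```text
time_s: 31.05
position: [420.1, 283.3, 9.8]
tcp_rot: [-0.001, 0.08, 0.997, -0.0]
force: [0.6, -0.2, 0.0]
gripper_width: 14.3
grip_force: 30.8
```

{"name": "step_arm", "arguments": {"moves": [{"dx":0,"dy":0,"dz":0.03,"ax":0,"ay":0,"az":0},{"dx":0,"dy":0,"dz":0.03,"ax":0,"ay":0,"az":0}]}}

```text
time_s: 31.25
position: [420.7, 283.5, 9.8]
tcp_rot: [0.0, 0.08, 0.997, 0.0]
force: [-0.1, 0.2, -0.6]
gripper_width: 13.6
grip_force: 30.8
```

{"name": "step_arm", "arguments": {"moves": [{"dx":0,"dy":0,"dz":0.03,"ax":0,"ay":0,"az":0},{"dx":0,"dy":0,"dz":0.03,"ax":0,"ay":0,"az":0}]}}

```text
time_s: 31.45
position: [420.7, 283.5, 9.0]
tcp_rot: [0.0, 0.08, 0.997, 0.0]
force: [0.2, 0.2, 0.2]
gripper_width: 14.3
grip_force: 30.8
```

{"name": "step_arm", "arguments": {"moves": [{"dx":0,"dy":0,"dz":0.03,"ax":0,"ay":0,"az":0},{"dx":0,"dy":0,"dz":0.03,"ax":0,"ay":0,"az":0}]}}

```text
time_s: 31.65
position: [420.6, 283.4, 8.1]
tcp_rot: [-0.0, 0.08, 0.997, -0.0]
force: [0.1, 0.6, -0.4]
gripper_width: 14.6
grip_force: 30.8
```

{"name": "step_arm", "arguments": {"moves": [{"dx":0,"dy":0,"dz":0.03,"ax":0,"ay":0,"az":0},{"dx":0,"dy":0,"dz":0.03,"ax":0,"ay":0,"az":0}]}}

```text
time_s: 31.85
position: [420.7, 283.5, 7.9]
tcp_rot: [0.0, 0.08, 0.997, 0.0]
force: [-1.2, 0.1, 4.4]
gripper_width: 14.3
grip_force: 31.4
```

Contact. I'll release narrowly, rise and move off for a last look.

{"name": "step_arm", "arguments": {"moves": [{"dx":0,"dy":0,"dz":-0.01,"ax":0,"ay":0,"az":0},{"dx":0,"dy":0,"dz":-0.01,"ax":0,"ay":0,"az":0},{"dx":0,"dy":0,"dz":-0.01,"ax":0,"ay":0,"az":0},{"dx":0,"dy":0,"dz":-0.6,"ax":0,"ay":0,"az":0},{"dx":0,"dy":0,"dz":-2.2,"ax":0,"ay":0,"az":0}], "jaw": -0.35}}

```text
time_s: 32.35
position: [417.9, 282.2, 59.9]
tcp_rot: [-0.004, 0.08, 0.997, -0.002]
force: [0.0, 0.9, 0.8]
gripper_width: 27.8
grip_force: 0.0
```

{"name": "step_arm", "arguments": {"moves": [{"dx":0,"dy":0,"dz":-2,"ax":0,"ay":0,"az":0},{"dx":0,"dy":0,"dz":-4,"ax":0,"ay":0,"az":0},{"dx":0.5,"dy":-1.5,"dz":-5.5,"ax":0,"ay":0,"az":0},{"dx":1,"dy":-3,"dz":-6.5,"ax":0,"ay":0,"az":0},{"dx":1,"dy":-3,"dz":-6.5,"ax":0,"ay":0,"az":0}]}}

```text
time_s: 32.85
position: [383.8, 211.4, 228.7]
tcp_rot: [0.003, 0.081, 0.997, 0.0]
force: [0.6, 0.1, -0.3]
gripper_width: 27.4
grip_force: 0.0
```

Run:
```python
from workcell import cams
import cv2,numpy as np
a=cams.snapshot('scene');b=cams.snapshot('side');w=cams.snapshot('wrist')
M=np.zeros((600,800,3),np.uint8)
def put(c,s,x,y):
    d=cv2.resize(c,None,fx=s,fy=s,interpolation=cv2.INTER_CUBIC);M[y:y+d.shape[0],x:x+d.shape[1]]=d
put(b[125:205,140:250],3.4,0,0);put(a[180:260,370:480],3.6,400,0)
put(a,.53,0,300);put(w,.7,400,300)
cv2.imwrite('pics/fin.png',M)
```

```text
(no output)
```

View pics/fin.png

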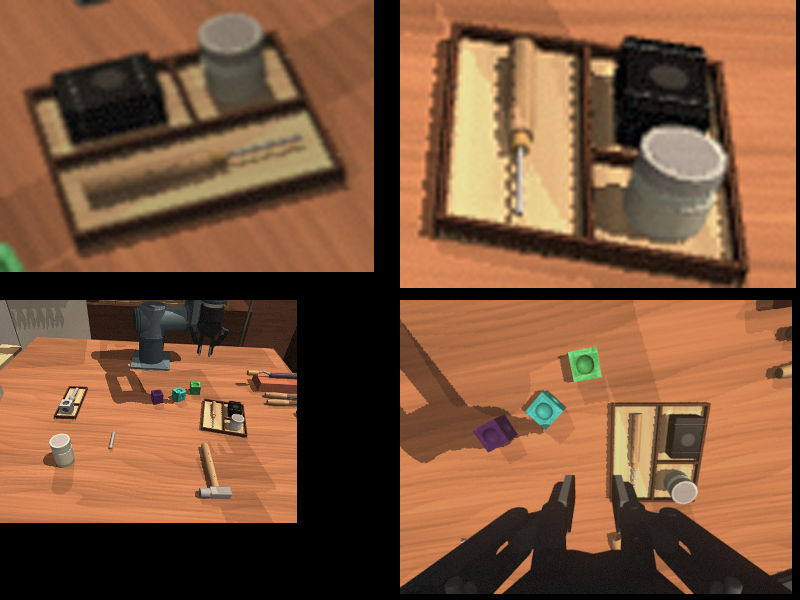

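Everything lies flat in its compartment: the charcoal at (110,95), the jar at (232,55) and the pick at (190,165) in the side view. The doming tray is filled and the bystanders are where they were.

```bash
python3 -c "
from workcell import arm
print(arm.sign_off())"
```

```text
the job is handed in; nothing more can be done
None
```

Both kits are in their trays and the job is handed in at about 33 s; the last pictures show all five things flat in their compartments and the small punch, tall jar and hammer where they were.

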